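# Hang the spare drive wheel on the J-hook

### The job

Lift the spoked wheel out of its cradle by the rim and hang it on the J-hook of the stand: push the top of the rim gently down into the hook, past the sprung keeper, until it is home on the hook and the keeper has snapped shut over it. Still holding the rim, tug it up lightly against the shut keeper to check that it holds, then let go and leave the wheel hanging still; do not force the hook (never more than 20 N), and leave the things around alone.

Things in the scene. Friction and masses are not known exactly. Their poses are not given: they have to be found in the camera images.
- wheel: loose three-spoked aluminium wheel, 0.2 kg +-30%, upright in the cradle. Origin: hub centre; x = axle (level), z up. Rim 184 outer, 160 inner diameter, 12 wide along the axle (grip that width from above). Hub 24 diameter, 18 wide. Spokes, 9 wide, run straight down and 60 degrees either side of straight up, so the 120 degrees below the rim's top are open
- wheel_top (a point): top of the wheel's rim (outer surface), 92 above the hub. Gripping the rim about 38 mm to one side of here leaves its top free for the hook
- cradle: fixed grey cradle, base 75 x 125 x 8, origin under its centre; x across the slot (= the wheel's axle), y along it. Slot 15 wide between cheeks 110 long that reach 47 above the table; the wheel rests in it on two chocks, hub about 101 above the table, and lifts straight up
- hook_stand: fixed stand with a J-hook. Origin on the table under the middle of the hook's throat; x points from the throat to the post (the hung wheel's axle lies along x), z up. Base 95 x 120 x 12; round post, diameter 16, at x = +40, 271 high; a clamp block 26 wide along y holds the hook at x = 18 to 56
- saddle_nominal (a point): point 215 above the stand's origin: nominal saddle of the hook, on which the inside of the rim rests. The hook was clamped by hand: it really sits up to 9 mm lower or higher than this point, unmeasured, to be felt or seen. Seated at nominal height, the hub is 135 above the table
- throat_nominal (a point): point 20 above saddle_nominal, mid-throat. The hook is 14 wide along y; throat 24 wide for the 12 wide rim: shank face at x = +12, inner face of the upturned tip at x = -12. The tip ends 30 above the saddle; the hook's bar is 8 thick below it. The rim comes over the tip from its far side (from -x), the hook passing through the open sector between hub and rim, then down
- keeper (a joint): sprung flap of the hook, rad: 0 shut (level), 1.45 down. 17 long, 12 wide, 4 thick, hinged on the shank 32 above the saddle, reaching over the throat. Swings only down, for a rim push of 3 to 8 N; springs shut over the rim once the rim is within about 2 mm of the saddle. The rim then has 18 mm of upward play to the flap's underside; a tug of 5 to 10 N there is plenty
- parts_pot: white pot with a green lid, diameter 45, 43 high, standing loose between the two stands and farther back; bystander, origin under its centre
- gloss_tile: black tile in a frame 62 x 88 x 13, loose, bystander on the left, origin under its centre
- sanding_block: cork block 48 x 85 x 25, loose, bystander on the right, origin under its centre

How it is judged:
By the outcome, as a careful person would: the job done as asked, in the order asked, and still so for the second after the job is handed in, with the robot touching nothing.
It also fails if it takes over 56 s, if anything falls off the work surface, if the arm or the gripper's body presses on something with over 40 N, if the wrist force passes 120 N, or if a joint passes its speed limit or range.

### The arm

A 6-joint arm with a two-finger parallel gripper is mounted at the origin on a cart in front of the work surface, level with it; the furniture and walls round the work are solid. World frame = base frame: x ahead of the robot, y to its left, z up, the work surface at z = 0. Lengths are in m, angles in rad, forces in N, time in s.
With the tool pointing down it reaches from about 0.275 to 0.75 m from the base axis. Payload 10.2 kg.
Tool frame: the origin (TCP) lies on the front face of the gripper's body, between the roots of the fingers; the fingertips stand 73 mm ahead of it and the grasp point (between the pads) lies 54 mm ahead of it; z points along the fingers, y is the direction in which the jaws open and shut (so a half turn about z gives the same grasp; the last joint's range is limited). The gripper opens to 85 mm and grips with 20 to 120 N. Pads are 22 mm wide; open, the fingers measure 114 mm over their backs; the gripper's body (76 mm by 85 mm) begins 54 mm behind the grasp point. The pads swing forward as they close: fully open they stand 13 mm farther back than shut.
Start: joints at [0.91, 0.313, 1.498, -0, 1.331, -0.223], TCP at [0.223, 0.475, 0.304] pointing down, gripper open.
Joint ranges: [-2.94, 2.94], [-0.97, 2.17], [0.19, 2.56], [-1.23, 4.37], [0.02, 3.11], [-2.88, 2.88]. Speed limits (rad/s): [2.39, 2.39, 3.01, 3.14, 3.14, 3.14].

### API

Orientations are given as a rotation vector (axis times angle).
In Python, from bench import ctrl, read_camera, get_calibration, boxes_of, regions_of gives the robot as it stands. The module is installed in compiled form; this text tells all that it offers.
- The arm moves only by the tool arm_command, never from a script. Its arguments are lists of equal length, an entry for each row: "xyz": the shift along the tool's x, y, z in cm, a list of three; "roll": the turn about the tool's z in degrees. In form: {"xyz": [[tx, ty, tz], ...], "roll": [roll, ...]}. A call has 1 to 20 rows; each row shifts and turns the commanded pose from where the row before left it, along the tool's axes as they then stand; what a row does not reach is not made up. A row lasts 1/8 s, in which the tool goes at most 62.5 mm and 10.7 degrees, less where a joint would pass 70% of its speed; a pose out of reach is approached as far as the arm can. A call with a gripper value outside its range is refused whole. "claw" is the finger opening in cm, from 0 to 8.54, set as the call begins (left out, the last holds). The fingers move at their own pace and stop on an object; "grip_force" is the grip in N (left out, the last holds). Time passes only in rows, so rows that do not move let the fingers close. It gives the time, the measured TCP pose, the force and the opening at its end, in the units of the state.
- ctrl.observe(): the state, without advancing time (a new reading comes with each control period).
- read_camera(name): name is "side" or "top" or "wrist"; returns the picture (420x560x3 uint8, red, green, blue); there is no depth.
- get_calibration(name): a dict with "vfov" (degrees; the focal length in pixels is half the picture's height over the tangent of half this angle, whatever the lens; pixels are square), "cx", "cy" (the principal point, pixels), "pose" (4x4, takes a point from camera to world coordinates). Camera axes: x right, y up, looking along -z (the intrinsics and any distortion apply to the point x, -y, -z); pixel columns grow to the right and rows downward; lengths in m; the calibration is good to about 2 mm. The wrist camera is an equidistant fisheye: a pixel r from the principal point sees the ray r / f radians off the axis. A picture is of the moment at which its call begins: read the wrist's pose just before it. get_calibration takes no time and is no camera call; for the wrist camera it gives the pose at the moment of the call.
- ctrl.finish_job(): hands the job in, once; it reports no verdict.
Trained networks look in the newest picture that a camera, given by its name, has taken for a name from the list of things; names that differ only in an ending like _2 or _b are one class to them, and where a whole thing is asked for, a point or a joint stands for the part that bears it (a point fixed in the world has none). Each returns a list of dicts, best first, with "conf" (0 to 1); they miss things now and then, are a little off and sometimes report something else, mostly with a low value. They report only what shows in the picture. A call takes as long as a camera call.
- boxes_of(camera, target): "location" ([column, row] in pixels, amid what is visible of it).
- regions_of(camera, target): "mask" (420x560 bool, what is visible of it) and "location" ([column, row] in pixels, amid what is visible of it).
The state is a dict: "clock": time; "q": joint angles; "joint_vel": joint speeds; "joint_torque": joint torques, N m; "tool_pos": TCP position; "orientation": TCP orientation; "force": force on the tool from outside, world axes, zero at the start; "moment": the same for the moment, N m; "finger_gap": finger opening in m.
Only numpy, scipy, OpenCV 4.12 (cv2) and the standard library are available. Lean on these libraries where they do the work, as an engineer would, in place of code of your own. Each camera call takes 0.05 s, during which the arm holds its last target.

## Working session

There is one attempt and no reset: what is moved stays moved. The work goes in short steps, Python scripts to look and compute and a tool call to move; the robot and the scene stay as the last step left them, time stands still between calls to the robot, and variables do not carry over. Pictures are saved under pics/ and viewed, and the job is handed in when it is done.

Besides the shell and the picture viewer there is one more tool, called after "Call:" in YAML: its name, and indented under it one key for each argument. arm_command: Moves the arm, as the interface text tells. Its arguments: {"type":"object","properties":{"xyz":{"type":"array","items":{"type":"array","items":{"type":"number"}}},"roll":{"type":"array","items":{"type":"number"}},"claw":{"type":"number"},"grip_force":{"type":"number"}},"required":["xyz","roll"]}

```bash
mkdir -p pics; cat > h.py <<'E'
import numpy as np, cv2
from bench import ctrl, read_camera, get_calibration, boxes_of, regions_of
from scipy.spatial.transform import Rotation as R
def snap(c,n):
    im=read_camera(c); cv2.imwrite(f'pics/{n}.png',im[:,:,::-1]); return im
def f_of(c): return 210/np.tan(np.radians(c['vfov'])/2)
def ray(cam,px,c=None):
    c=c or get_calibration(cam); f=f_of(c); P=np.array(c['pose'])
    u=(px[0]-c['cx']); v=(px[1]-c['cy'])
    if cam=='wrist':
        r=np.hypot(u,v); th=r/f; d=np.array([np.sin(th)*u/max(r,1e-9),-np.sin(th)*v/max(r,1e-9),-np.cos(th)])
    else: d=np.array([u/f,-v/f,-1.])
    d=P[:3,:3]@d; return P[:3,3],d/np.linalg.norm(d)
def proj(cam,X,c=None):
    c=c or get_calibration(cam); f=f_of(c); P=np.array(c['pose'])
    p=P[:3,:3].T@(np.asarray(X)-P[:3,3]); x,y,z=p[0],-p[1],-p[2]
    if cam=='wrist':
        rr=np.hypot(x,y); th=np.arctan2(rr,z); return np.array([c['cx']+f*th*x/max(rr,1e-9),c['cy']+f*th*y/max(rr,1e-9)])
    return np.array([c['cx']+f*x/z,c['cy']+f*y/z])
def onz(cam,px,z,c=None):
    o,d=ray(cam,px,c); return o+d*(z-o[2])/d[2]
E
python3 - <<'E'
from h import *
for c in ['side','top','wrist']:
    snap(c,c+'0'); k=get_calibration(c); print(c,{a:(np.round(b,3).tolist() if a=='pose' else b) for a,b in k.items()})
    for t in ['wheel','cradle','hook_stand','keeper','parts_pot','gloss_tile','sanding_block']:
        print(t,[(round(float(b['conf']),2),np.round(b['location']).tolist()) for b in boxes_of(c,t)][:2])
s=ctrl.observe(); print(s)
E
```

```text
side {'vfov': 48.5272030685321, 'cx': 276.73776143239195, 'cy': 205.39495062511668, 'pose': [[0.89, 0.162, -0.427, -0.014], [-0.457, 0.312, -0.833, -1.017], [-0.002, 0.936, 0.351, 0.594], [0.0, 0.0, 0.0, 1.0]]}
wheel [(0.69, [232.0, 214.0])]
cradle [(0.74, [230.0, 247.0])]
hook_stand [(0.93, [315.0, 301.0]), (0.52, [333.0, 344.0])]
keeper []
parts_pot [(0.6, [290.0, 254.0])]
gloss_tile [(0.5, [210.0, 222.0])]
sanding_block [(0.9, [333.0, 342.0]), (0.38, [317.0, 298.0])]
top {'vfov': 53.020867191736, 'cx': 270.8563596633722, 'cy': 207.2740328207347, 'pose': [[0.029, 0.985, -0.17, 0.28], [-1.0, 0.028, -0.011, 0.001], [-0.006, 0.17, 0.985, 1.365], [0.0, 0.0, 0.0, 1.0]]}
wheel [(0.82, [228.0, 226.0]), (0.57, [278.0, 200.0])]
cradle [(0.71, [226.0, 224.0]), (0.69, [231.0, 239.0])]
hook_stand [(0.91, [356.0, 224.0])]
keeper []
parts_pot [(0.44, [278.0, 200.0])]
gloss_tile [(0.95, [167.0, 225.0])]
sanding_block [(0.57, [390.0, 233.0])]
wrist {'vfov': 65.70646984690485, 'cx': 278.20446308655005, 'cy': 209.6939652649216, 'pose': [[0.424, -0.867, -0.262, 0.156], [0.906, 0.406, 0.122, 0.508], [
[... 249 characters left out ...]
)]
sanding_block [(0.5, [12.0, 398.0])]
{'clock': 1.2, 'q': array([ 9.09610779e-01,  3.12882616e-01,  1.49771643e+00,  1.92460374e-05,
        1.33097383e+00, -2.23370490e-01]), 'joint_vel': array([-0.0031269 , -0.00041576,  0.00054855, -0.00051768, -0.00065608,
        0.00123685]), 'joint_torque': array([-1.25115654e-03, -4.12159252e+01, -2.59904677e+01, -3.05294589e-04,
        4.07251109e-04, -1.13854381e-05]), 'tool_pos': array([0.22257682, 0.47548903, 0.30389688]), 'orientation': array([-6.82243974e-01, -3.06660962e+00, -4.06470871e-05]), 'force': array([-0.07233596, -0.41591937, -0.73375206]), 'moment': array([ 0.03713035, -0.03413871,  0.00894018]), 'finger_gap': 0.08531913016423477}
```

View pics.

View pics/side0.png

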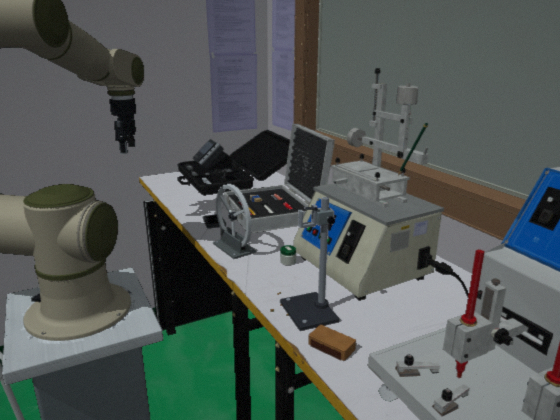

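View pics/top0.png

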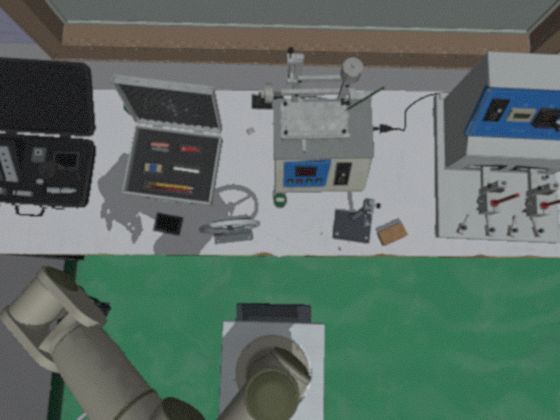

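View pics/wrist0.png

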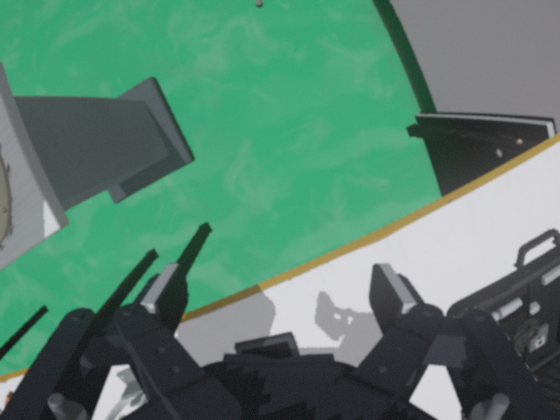

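```bash
python3 - <<'E'
import cv2,numpy as np
t=cv2.imread('pics/top0.png');s=cv2.imread('pics/side0.png')
a=cv2.resize(t[170:260,180:420],None,fx=3.3,fy=3.3,interpolation=cv2.INTER_CUBIC);cv2.imwrite('pics/t_z.png',a)
b=cv2.resize(s[170:370,190:360],None,fx=3,fy=3,interpolation=cv2.INTER_CUBIC);cv2.imwrite('pics/s_z.png',b)
from h import *
print(onz('top',(228,226),.15), onz('top',(231,239),0.01),onz('top',(356,224),0.01),onz('side',(232,214),0.1))
E
```

```text
[0.43038323 0.13813436 0.15      ] [0.40582007 0.14224367 0.01      ] [ 0.46604526 -0.26061203  0.01      ] [0.44014787 0.1507265  0.1       ]
```

View pics/t_z.png

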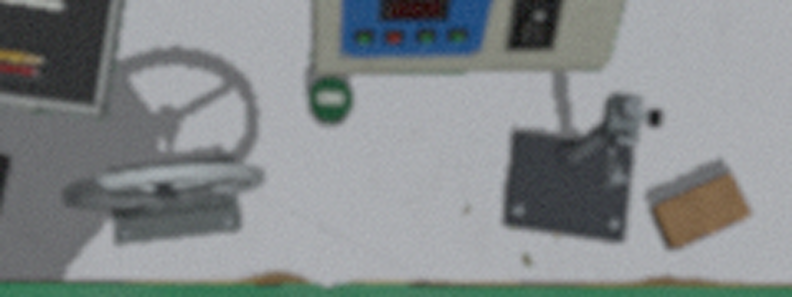

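View pics/s_z.png

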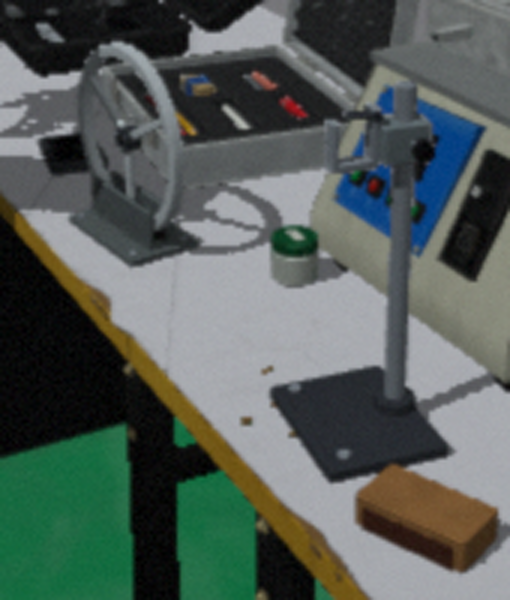

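```bash
cat > z.py <<'E'
import cv2,sys
def z(src,x0,y0,w,h,k,out):
    t=cv2.imread(src); a=cv2.resize(t[y0:y0+h,x0:x0+w],None,fx=k,fy=k,interpolation=cv2.INTER_CUBIC)
    for i in range(0,w,10): cv2.putText(a,str(x0+i),(i*k,8),0,.32,(0,0,255),1); cv2.line(a,(i*k,10),(i*k,14),(0,0,255),1)
    for i in range(0,h,10): cv2.putText(a,str(y0+i),(0,i*k+4),0,.32,(0,0,255),1)
    cv2.imwrite(out,a)
E
python3 - <<'E'
from z import z
z('pics/top0.png',325,190,75,65,9,'pics/z1.png')
z('pics/side0.png',275,190,80,60,9,'pics/z2.png')
z('pics/side0.png',275,280,90,60,8,'pics/z3.png')
z('pics/side0.png',205,175,60,90,6,'pics/z4.png')
z('pics/top0.png',195,205,75,45,9,'pics/z5.png')
E
```

```text
(no output)
```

View pics/z1.png

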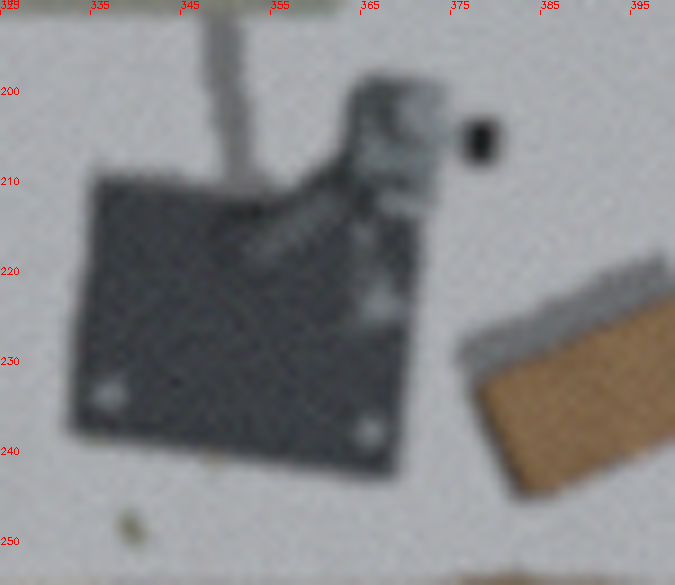

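View pics/z2.png

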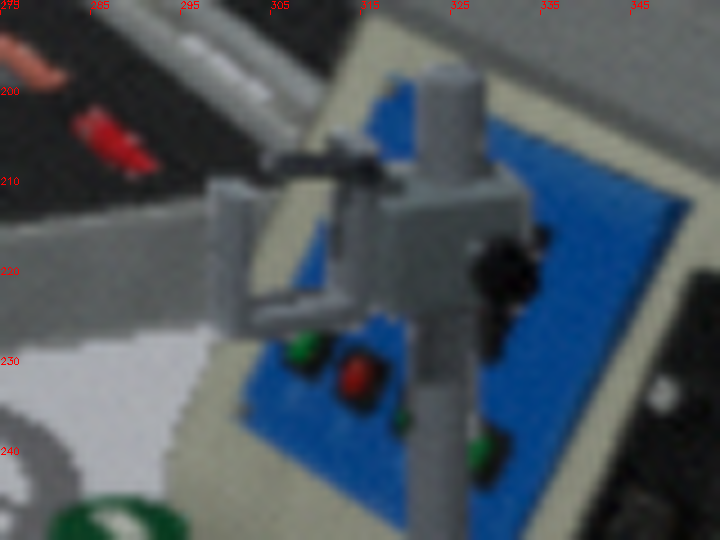

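View pics/z3.png

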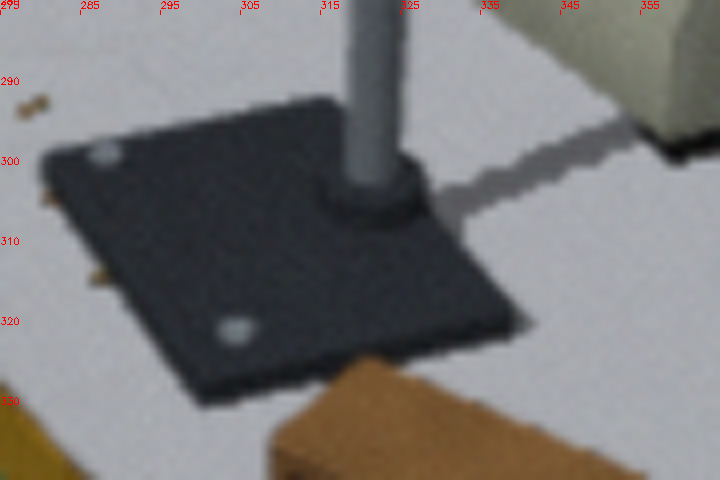

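View pics/z4.png

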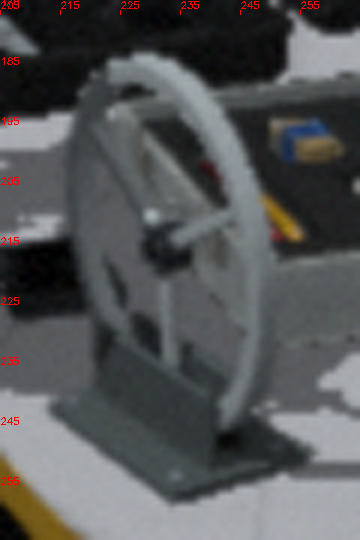

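View pics/z5.png

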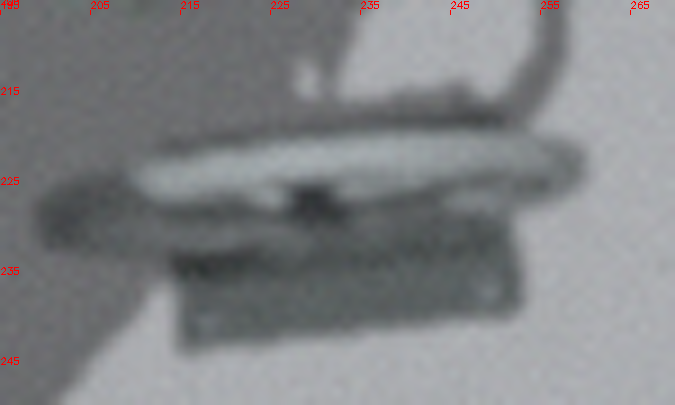

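```bash
cat > fit.py <<'E'
from h import *
from scipy.optimize import least_squares
T=get_calibration('top');S=get_calibration('side')
def zz(u,v,k,x0,y0): return np.array([x0+(u+.5)/k-.5,y0+(v+.5)/k-.5])
def Rz(a): return np.array([[np.cos(a),-np.sin(a)],[np.sin(a),np.cos(a)]])
def W(p,l): q=Rz(p[2])@np.array(l[:2]); return np.array([p[0]+q[0],p[1]+q[1],l[2]])
# stand p: x,y,yaw,bx
obs=[('top',T,zz(95,178,9,325,190),lambda p:(p[3]+.0475,.06,.012)),
('top',T,zz(70,434,9,325,190),lambda p:(p[3]-.0475,.06,.006)),
('top',T,zz(398,480,9,325,190),lambda p:(p[3]-.0475,-.06,.006)),
('side',S,zz(43,155,8,275,280),lambda p:(p[3]-.0475,.06,.012)),
('side',S,zz(203,406,8,275,280),lambda p:(p[3]-.0475,-.06,.0)),
('side',S,zz(530,322,8,275,280),lambda p:(p[3]+.0475,-.06,.006)),
('side',S,zz(335,96,8,275,280),lambda p:(p[3]+.0475,.06,.012)),
('side',S,zz(450,77,9,275,190),lambda p:(.04,0,.271)),
]
def res(p): return np.concatenate([proj(c,W(p,l(p)),K)-o for c,K,o,l in obs])
r=least_squares(res,[.44,-.26,-.1,0]); st=r.x; print('stand',r.x, r.fun.reshape(-1,2).round(1).tolist())
cob=[('side',S,zz(50,408,6,205,175),(-.0375,.0625,.004)),('side',S,zz(174,503,6,205,175),(-.0375,-.0625,0)),('side',S,zz(315,455,6,205,175),(.0375,-.0625,.004)),
('top',T,zz(180,352,9,195,205),(-.0375,.0625,.004)),('top',T,zz(522,318,9,195,205),(-.0375,-.0625,.004))]
r2=least_squares(lambda p:np.concatenate([proj(c,W(p,l),K)-o for c,K,o,l in cob]),[.42,.14,.1]); cr=r2.x; print('cradle',cr,r2.fun.reshape(-1,2).round(1).tolist())
for zn in (.206,.215,.224):
    print(zn,[proj('side',W(st,l),S).round(1).tolist() for l in [(-.012,-.007,zn+.03),(-.012,-.007,zn),(.012,-.007,zn),(.018,-.013,zn+.03)]])
def draw(src,cam,K,segs,out,box,k):
    im=cv2.imread(src); x0,y0,w,h=box; a=cv2.resize(im[y0:y0+h,x0:x0+w],None,fx=k,fy=k,interpolation=cv2.INTER_CUBIC)
    for s,col in segs:
        pts=np.array([(proj(cam,q,K)-[x0,y0]+.5)*k-.5 for q in s]).round().astype(int); cv2.polylines(a,[pts.reshape(-1,1,2)],False,col,1,cv2.LINE_AA)
    cv2.imwrite(out,a)
def wheelsegs(p,hz):
    t=np.linspace(0,2*np.pi,90); s=[]
    for x in (-.006,.006):
        for rr in (.092,.080): s.append(([W(p,(x,rr*np.sin(a),hz+rr*np.cos(a))) for a in t],(0,255,0) if x<0 else (0,200,255)))
    return s
def hooksegs(p,zs):
    s=[]
    for y in (-.007,.007):
        s.append(([W(p,(x,y,z)) for x,z in [(-.012,zs+.03),(-.012,zs),(.012,zs),(.012,zs+.032),(-.005,zs+.032)]],(0,255,0) if y<0 else (0,200,255)))
    for a in [0]:
        s.append(([W(p,(.04+.008*np.cos(t),.008*np.sin(t),.271)) for t in np.linspace(0,6.3,30)],(255,0,255)))
    b=[(st[3]+i*.0475,j*.06,.012) for i,j in [(1,1),(1,-1),(-1,-1),(-1,1),(1,1)]]
    s.append(([W(p,q) for q in b],(255,0,255)))
    return s
if __name__=='__main__':
    draw('pics/side0.png','side',S,wheelsegs(cr,.101),'pics/o1.png',(200,175,70,90),6)
    draw('pics/top0.png','top',T,wheelsegs(cr,.101),'pics/o2.png',(195,205,75,45),9)
    draw('pics/side0.png','side',S,hooksegs(st,.215),'pics/o3.png',(275,190,80,60),9)
    draw('pics/top0.png','top',T,hooksegs(st,.215),'pics/o4.png',(325,190,75,65),9)
E
python3 fit.py
python3 -c "
import cv2,numpy as np
a=[cv2.imread(f'pics/o{i}.png') for i in (1,2,3,4)]
def pad(l):
    H=max(x.shape[0] for x in l); return np.hstack([cv2.copyMakeBorder(x,0,H-x.shape[0],0,0,0) for x in l])
cv2.imwrite('pics/oa.png',pad([a[0]])); cv2.imwrite('pics/ob.png',a[2])
"
```

```text
stand [ 0.44904305 -0.24881526 -0.10967523  0.01110666] [[0.9, -0.5], [0.1, 0.0], [0.7, 0.0], [-0.4, -1.0], [0.2, 1.2], [-0.5, -0.2], [0.1, -1.2], [-0.1, -1.1]]
cradle [0.43719199 0.13803824 0.13509042] [[-0.5, -0.8], [-0.1, 0.3], [-0.9, 0.2], [0.2, -0.6], [0.6, -0.9]]
0.206 [[302.5, 217.3], [302.2, 230.7], [312.8, 229.0], [317.0, 216.3]]
0.215 [[302.6, 213.2], [302.3, 226.7], [312.9, 225.1], [317.1, 212.2]]
0.224 [[302.6, 209.1], [302.4, 222.7], [313.0, 221.1], [317.3, 208.1]]
```

View pics/o1.png

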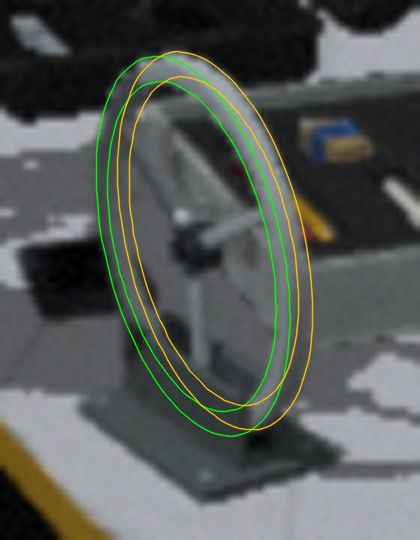

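View pics/o2.png

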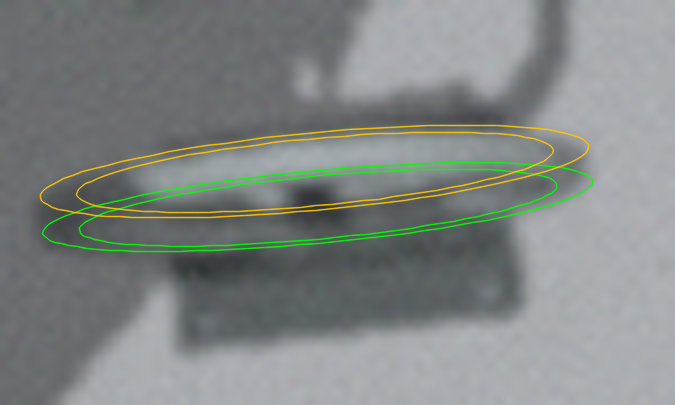

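View pics/o3.png

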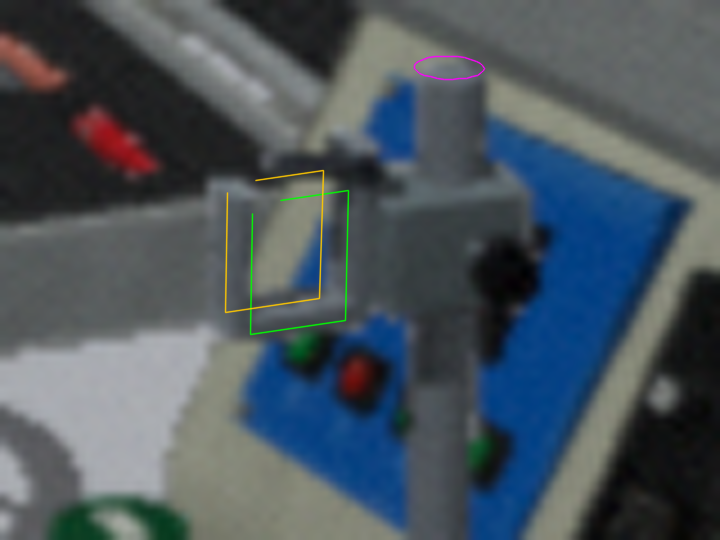

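View pics/o4.png

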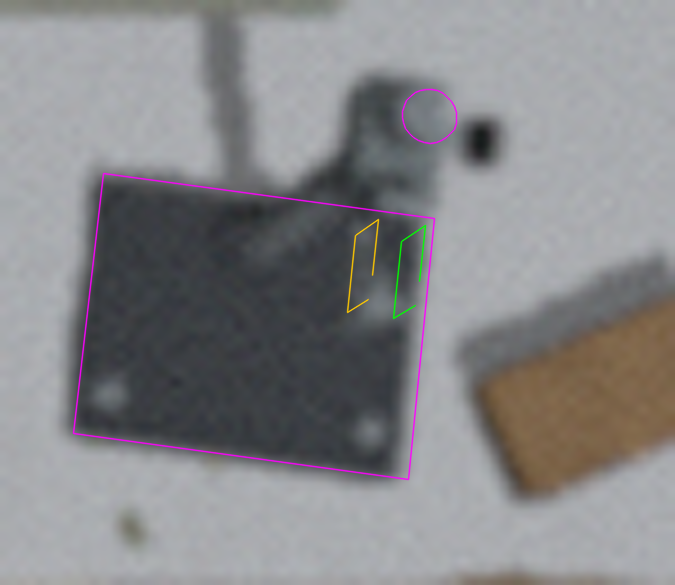

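```bash
cat > plan.py <<'E'
from h import *
def cur(s=None):
    s=s or ctrl.observe(); M=R.from_rotvec(s['orientation']).as_matrix(); return np.array(s['tool_pos']),M
def plan(tgt,ang_deg,n,p=None,M=None,nr=None):
    """ang: world angle of tool x. rotates in n rows together with translation"""
    if p is None: p,M=cur()
    a0=np.degrees(np.arctan2(M[1,0],M[0,0])); d=(ang_deg-a0+180)%360-180
    rows=[];rl=[]
    step=(np.array(tgt)-p)/n
    for i in range(n):
        a=np.radians(a0+d*i/n); X=np.array([np.cos(a),np.sin(a),0]);Z=np.array([0,0,-1.]);Y=np.cross(Z,X)
        rows.append([round(100*float(step@v),2) for v in (X,Y,Z)]); rl.append(round(-d/n,2))
    print('from',p.round(4),'ang',round(a0,2),'tilt',M[:,2].round(4)); print(rows); print(rl); return rows,rl
E
python3 - <<'E'
from plan import *; from fit import cr,W
t=W(cr,(0,.048,.31)); print(t); plan(t,90+np.degrees(cr[2]),9)
E
```

```text
stand [ 0.44904305 -0.24881526 -0.10967523  0.01110666] [[0.9, -0.5], [0.1, 0.0], [0.7, 0.0], [-0.4, -1.0], [0.2, 1.2], [-0.5, -0.2], [0.1, -1.2], [-0.1, -1.1]]
cradle [0.43719199 0.13803824 0.13509042] [[-0.5, -0.8], [-0.1, 0.3], [-0.9, 0.2], [0.2, -0.6], [0.6, -0.9]]
0.206 [[302.5, 217.3], [302.2, 230.7], [312.8, 229.0], [317.0, 216.3]]
0.215 [[302.6, 213.2], [302.3, 226.7], [312.9, 225.1], [317.1, 212.2]]
0.224 [[302.6, 209.1], [302.4, 222.7], [313.0, 221.1], [317.3, 208.1]]
[0.43072736 0.18560092 0.31      ]
from [0.2226 0.4755 0.3039] ang 154.91 tilt [-0.  0. -1.]
[[-3.46, -1.94, -0.07], [-3.65, -1.54, -0.07], [-3.8, -1.13, -0.07], [-3.9, -0.7, -0.07], [-3.96, -0.26, -0.07], [-3.96, 0.17, -0.07], [-3.92, 0.61, -0.07], [-3.83, 1.04, -0.07], [-3.69, 1.46, -0.07]]
[np.float64(6.35), np.float64(6.35), np.float64(6.35), np.float64(6.35), np.float64(6.35), np.float64(6.35), np.float64(6.35), np.float64(6.35), np.float64(6.35)]
```

Call:
arm_command:
  xyz:
    - [-3.46,-1.94,-0.07]
    - [-3.65,-1.54,-0.07]
    - [-3.8,-1.13,-0.07]
    - [-3.9,-0.7,-0.07]
    - [-3.96,-0.26,-0.07]
    - [-3.96,0.17,-0.07]
    - [-3.92,0.61,-0.07]
    - [-3.83,1.04,-0.07]
    - [-3.69,1.46,-0.07]
    - [0,0,0]
    - [0,0,0]
  roll: [6.35,6.35,6.35,6.35,6.35,6.35,6.35,6.35,6.35,0,0]

```text
clock: 2.58
tool_pos: [0.4304, 0.1859, 0.3102]
orientation: [-2.065, -2.367, 0.0]
force: [0.5, 1.6, -0.0]
finger_gap: 0.0856
```

```bash
sed -i 's/^r=least/r=least/; s/print(.stand.*$/pass/; s/print(.cradle.*$/pass/; s/^for zn in.*$//; s/^    print(zn.*$//' fit.py; python3 - <<'E'
from plan import *
print(cur()); import json
k=get_calibration('wrist'); snap('wrist','w1'); k['pose']=np.array(k['pose']).tolist(); json.dump(k,open('w1.json','w'))
E
```

```text
(array([0.43041968, 0.18586523, 0.31015613]), array([[-1.35976435e-01,  9.90712019e-01, -3.23435649e-04],
       [ 9.90712049e-01,  1.35976494e-01,  1.69234482e-04],
       [ 2.11642281e-04, -2.97419693e-04, -9.99999933e-01]]))
```

View pics/w1.png

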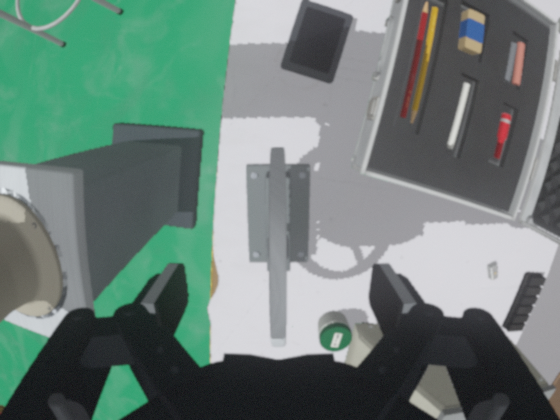

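```bash
python3 - <<'E'
from fit import *; import json
k=json.load(open('w1.json'))
b=[(i*.0375,j*.0625,.008) for i,j in [(1,1),(1,-1),(-1,-1),(-1,1),(1,1)]]
segs=wheelsegs(cr,.101)+[([W(cr,q) for q in b],(255,0,255))]
draw('pics/w1.png','wrist',k,segs,'pics/o5.png',(230,130,100,230),3)
draw('pics/w1.png','wrist',k,[],'pics/o6.png',(230,130,100,230),3)
a=np.hstack([cv2.imread('pics/o5.png'),cv2.imread('pics/o6.png')]); cv2.imwrite('pics/o7.png',cv2.resize(a,None,fx=.86,fy=.86))
E
```

```text
(no output)
```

View pics/o7.png

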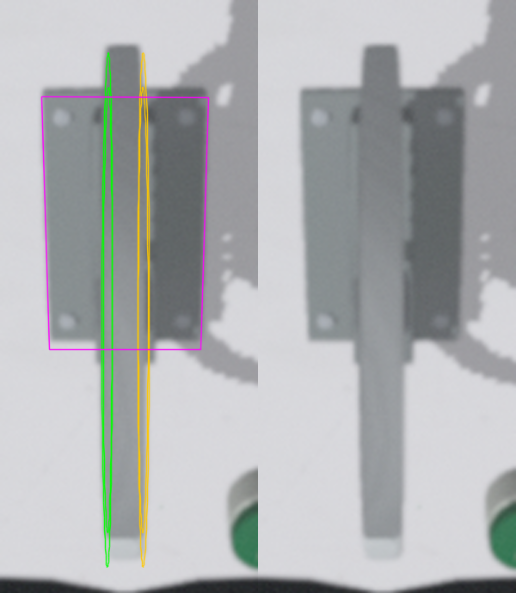

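```bash
python3 - <<'E'
from fit import *; import json
k=json.load(open('w1.json'))
g=lambda u,v: np.array([230+u/2.58,130+v/2.58])-.3
ob=[(g(302-258,89),(-.0375,.0625,.008)),(g(465-258,88),(.0375,.0625,.008)),(g(461-258,339),(.0375,-.0625,.008)),(g(308-258,340),(-.0375,-.0625,.008))]
f=lambda p:np.concatenate([proj('wrist',W(p,l),k)-o for o,l in ob])
r=least_squares(f,cr); print('cradle wrist',r.x,np.degrees(r.x[2]),r.fun.round(1)); p=r.x
# rim edges: mean over 4 points: outer rim left/right at approx top surface; check
for u,v in [(360,300),(403,300),(361,500),(403,500),(363,100),(398,100)]:
    print(u,v,[ (Rz(p[2]).T@(onz('wrist',g(u-258,v),z,k)[:2]-p[:2])).round(4).tolist() for z in (.193,.17)])
np.save('cr.npy',p)
E
```

```text
cradle wrist [0.43716682 0.14242426 0.14110814] 8.08490080513934 [-0.9 -0.5  0.8 -0.5 -0.1  0.7  0.1  0.6]
360 300 [[-0.006, 0.0387], [-0.0067, 0.0289]]
403 300 [[0.0044, 0.0386], [0.005, 0.0288]]
361 500 [[-0.0067, -0.0212], [-0.0075, -0.0384]]
403 500 [[0.0048, -0.0213], [0.0054, -0.0385]]
363 100 [[-0.0047, 0.0873], [-0.0052, 0.0835]]
398 100 [[0.0032, 0.0873], [0.0036, 0.0834]]
```

```bash
python3 - <<'E'
from plan import *; from fit import W
p=np.array([.4362,.1418,.1405]); t=W(p,(0,.052,.226)); print(t); plan(t,90+np.degrees(p[2]),4)
E
```

```text
[0.42891801 0.1932876  0.226     ]
from [0.4303 0.1862 0.3102] ang 97.86 tilt [-2.e-04  2.e-04 -1.e+00]
[[0.18, -0.01, 2.11], [0.18, -0.01, 2.11], [0.18, -0.01, 2.11], [0.18, -0.01, 2.11]]
[np.float64(-0.05), np.float64(-0.05), np.float64(-0.05), np.float64(-0.05)]
```

Call:
arm_command:
  xyz:
    - [0.18,0,2.11]
    - [0.18,0,2.11]
    - [0.18,-0.02,2.11]
    - [0.18,-0.02,2.11]
    - [0,0,0]
    - [0,0,0]
  roll: [0,0,0,0,0,0]

```text
clock: 3.38
tool_pos: [0.4294, 0.1931, 0.2267]
orientation: [2.064, 2.367, 0.002]
force: [0.4, -0.3, 0.8]
finger_gap: 0.0854
```

```bash
python3 - <<'E'
from plan import *
snap('wrist','w2'); print(ctrl.observe()['force'], cur()[0])
E
```

```text
[ 0.20399745  0.1842464  -0.70119998] [0.42955047 0.19297274 0.22678857]
```

View pics/w2.png

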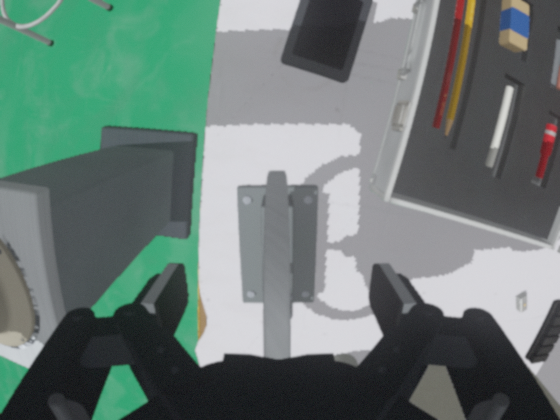

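Call:
arm_command:
  xyz:
    - [0,0,0]
    - [0,0,0]
    - [0,0,0]
    - [0,0,0]
    - [0,0,0]
    - [0,0,0]
  roll: [0,0,0,0,0,0]
  claw: 0.6
  grip_force: 60

```text
clock: 4.18
tool_pos: [0.4294, 0.1927, 0.2259]
orientation: [2.066, 2.367, 0.0]
force: [-0.6, 0.1, 1.7]
finger_gap: 0.0109
```

Call:
arm_command:
  xyz:
    - [0,0,0]
    - [0,0,0]
    - [0,0,-0.2]
    - [0,0,-0.4]
    - [0,0,-0.8]
    - [0,0,-0.8]
    - [0,0,0]
  roll: [0,0,0,0,0,0,0]
  claw: 0.0
  grip_force: 110

```text
clock: 5.05
tool_pos: [0.4296, 0.1927, 0.2486]
orientation: [2.065, 2.366, 0.002]
force: [-0.1, -0.5, -2.0]
finger_gap: 0.0098
```

```bash
python3 - <<'E'
from plan import *
snap('side','s2'); o=ctrl.observe();print(o['force'],o['moment'], cur()[0],o['finger_gap'])
from z import z
z('pics/s2.png',180,120,110,150,5,'pics/s2z.png')
E
```

```text
[ 0.23304598 -0.7004084  -1.51641561] [ 0.10387173 -0.0142447  -0.01834258] [0.42942555 0.1926295  0.24807881] 0.009651456917546222
```

View pics/s2z.png

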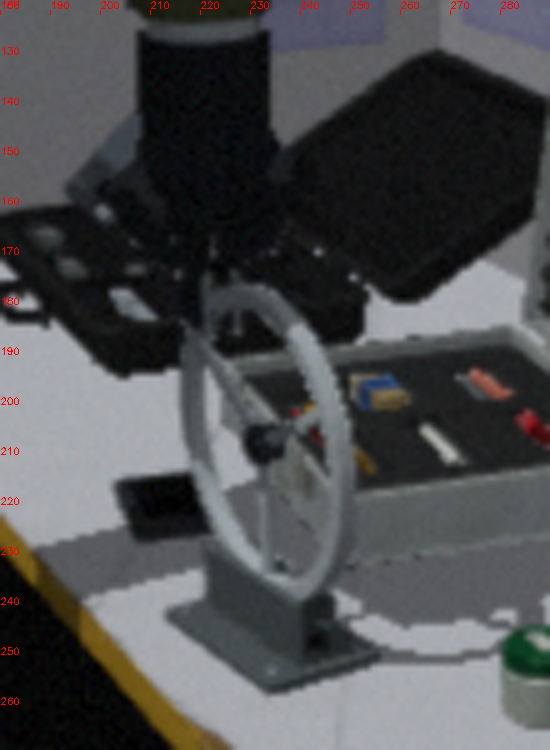

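```bash
python3 - <<'E'
from plan import *; from fit import W,st
print(st); p,M=cur(); p=p.copy(); p[2]=.328
t=W(st,(-.12,-.02,.328)); print(t); plan(t,90+np.degrees(st[2]),10,p,M)
E
```

```text
[ 0.44904305 -0.24881526 -0.10967523  0.01110666]
[ 0.32757494 -0.25556044  0.328     ]
from [0.4294 0.1926 0.328 ] ang 97.77 tilt [ 6.e-04  1.e-04 -1.e+00]
[[-4.3, -1.61, 0.0], [-4.34, -1.51, 0.0], [-4.38, -1.4, 0.0], [-4.41, -1.29, 0.0], [-4.44, -1.19, 0.0], [-4.47, -1.08, 0.0], [-4.49, -0.97, 0.0], [-4.52, -0.86, 0.0], [-4.54, -0.75, 0.0], [-4.55, -0.63, 0.0]]
[np.float64(1.4), np.float64(1.4), np.float64(1.4), np.float64(1.4), np.float64(1.4), np.float64(1.4), np.float64(1.4), np.float64(1.4), np.float64(1.4), np.float64(1.4)]
```

Call:
arm_command:
  xyz:
    - [0,0,-1.0]
    - [0,0,-2.0]
    - [0,0,-2.5]
    - [0,0,-1.5]
    - [0,0,-1.0]
    - [-2.15,-0.8,0]
    - [-2.15,-0.81,0]
    - [-4.34,-1.51,0]
    - [-4.38,-1.4,0]
    - [-4.41,-1.29,0]
    - [-4.44,-1.19,0]
    - [-4.47,-1.08,0]
    - [-4.49,-0.97,0]
    - [-4.52,-0.86,0]
    - [-4.54,-0.75,0]
    - [-2.27,-0.32,0]
    - [-2.28,-0.31,0]
    - [0,0,0]
    - [0,0,0]
  roll: [0,0,0,0,0,1.4,0,1.4,1.4,1.4,1.4,1.4,1.4,1.4,1.4,1.4,0,0,0]

```text
clock: 7.48
tool_pos: [0.3266, -0.2547, 0.3276]
orientation: [-2.338, -2.097, -0.0]
force: [-0.4, -0.1, -1.2]
finger_gap: 0.0098
```

```bash
python3 - <<'E'
from plan import *; import json
o=ctrl.observe();print(o['force'],o['moment'], cur(),o['finger_gap'])
k=get_calibration('wrist'); snap('wrist','w3'); k['pose']=np.array(k['pose']).tolist(); json.dump(k,open('w3.json','w'))
snap('side','s3')
E
```

```text
[-0.43934081 -0.11495474 -1.18037222] [ 0.08329127 -0.07646932  0.0094906 ] (array([ 0.32657052, -0.25474602,  0.32760557]), array([[ 1.08379227e-01,  9.94109554e-01, -3.71061829e-04],
       [ 9.94109312e-01, -1.08378890e-01,  8.32092347e-04],
       [ 7.86975683e-04, -4.59057545e-04, -9.99999585e-01]])) 0.009798015296047166
```

View pics/w3.png

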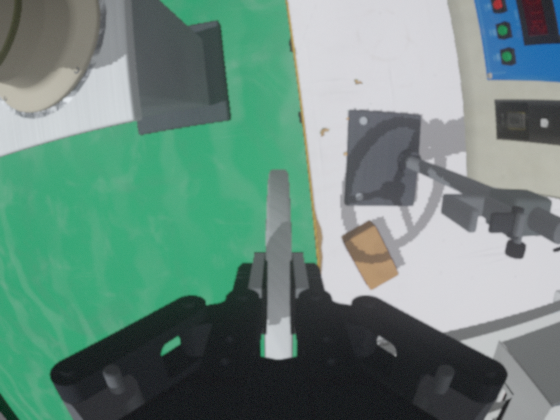

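View pics/s3.png

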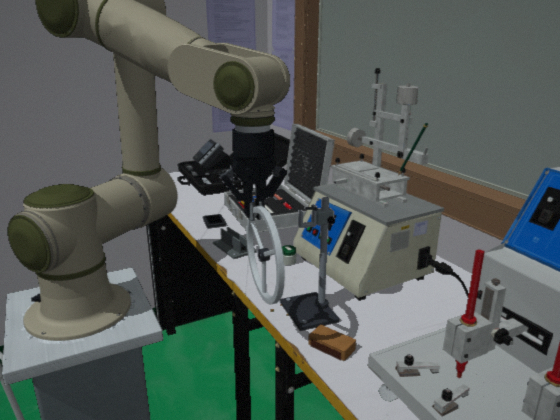

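```bash
python3 - <<'E'
from fit import *; import json
k=json.load(open('w3.json'))
draw('pics/w3.png','wrist',k,hooksegs(st,.222),'pics/o8.png',(335,90,225,180),3)
draw('pics/w3.png','wrist',k,[],'pics/o9.png',(425,150,135,110),5)
E
```

```text
(no output)
```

View pics/o8.png

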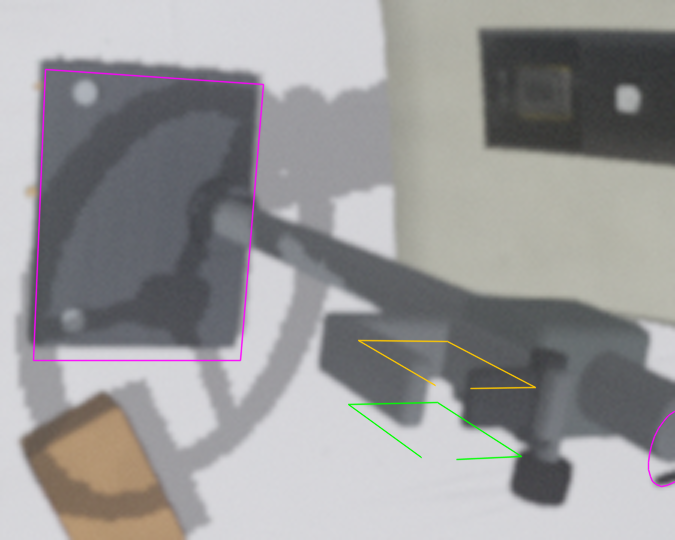

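View pics/o9.png

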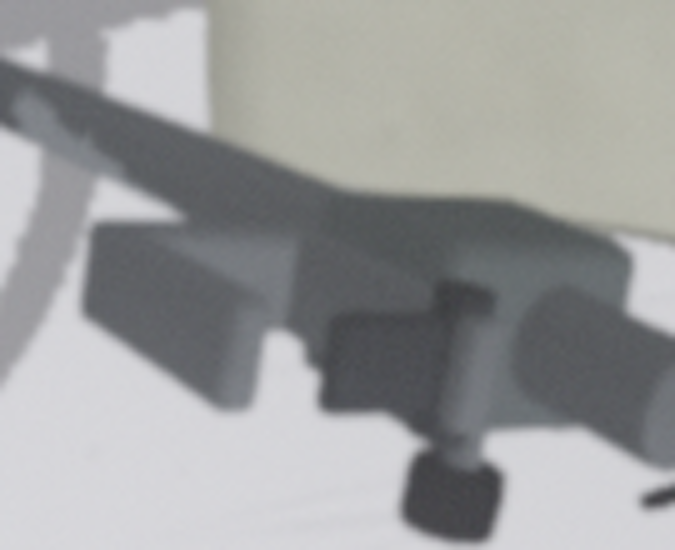

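```bash
cat > fit3.py <<'E'
from fit import *; import json
k=json.load(open('w3.json'))
A=lambda u,v:zz(u,v,3,335,90)
B=lambda u,v:zz(u,v,5,425,150)
ob=[(A(42,62),lambda p:(p[3]-.0475,.06,.012)),(A(260,76),lambda p:(p[3]+.0475,.06,.012)),(A(238,348),lambda p:(p[3]+.0475,-.06,.012)),(A(30,347),lambda p:(p[3]-.0475,-.06,.012)),
(B(268,303),lambda p:(-.012,.007,p[4]+.03)),(B(247,408),lambda p:(-.012,-.007,p[4]+.03)),
(B(333,312),lambda p:(-.005,.006,p[4]+.034)),(B(322,410),lambda p:(-.005,-.006,p[4]+.032))]
def f(p): return np.concatenate([proj('wrist',W(p,l(p)),k)-o for o,l in ob])
r=least_squares(f,list(st)+[.222]); print(r.x,np.degrees(r.x[2])); print(r.fun.reshape(-1,2).round(1).tolist())
n=r.x
def f2(p): return np.concatenate([.5*f(p),.5*res(p)])
r2=least_squares(f2,n); print('joint',r2.x, (2*r2.fun).reshape(-1,2).round(1).tolist())
draw('pics/w3.png','wrist',k,hooksegs(n,n[4]),'pics/o10.png',(335,90,225,180),3)
draw('pics/side0.png','side',S,hooksegs(n,n[4]),'pics/o11.png',(275,190,80,60),9)
E
python3 fit3.py
```

```text
[ 0.45148404 -0.24520926 -0.10728446  0.0076441   0.21717078] -6.146946971839076
[[-0.2, -0.9], [-0.1, -0.7], [0.3, 1.0], [0.2, 1.3], [0.8, -1.6], [0.9, 1.1], [0.9, 0.4], [-2.6, -0.1]]
joint [ 0.45253849 -0.24591034 -0.10742572  0.00717777  0.21567384] [[0.3, -0.4], [0.3, -0.2], [0.7, 1.4], [0.7, 1.7], [0.8, -1.4], [0.9, 1.1], [0.7, 0.6], [-2.7, -0.1], [-0.1, -0.4], [-0.9, 0.2], [-0.3, 0.1], [-1.3, -1.6], [-0.7, 0.4], [-1.5, -1.0], [-0.9, -1.9], [0.5, -1.8]]
```

View pics/o10.png

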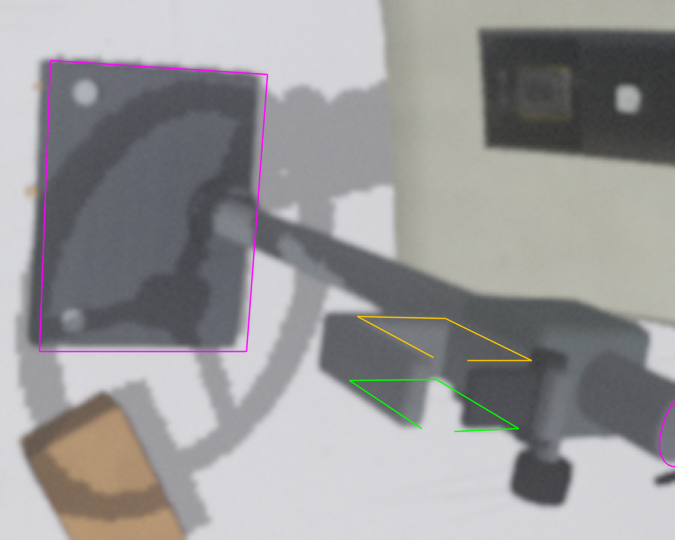

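View pics/o11.png

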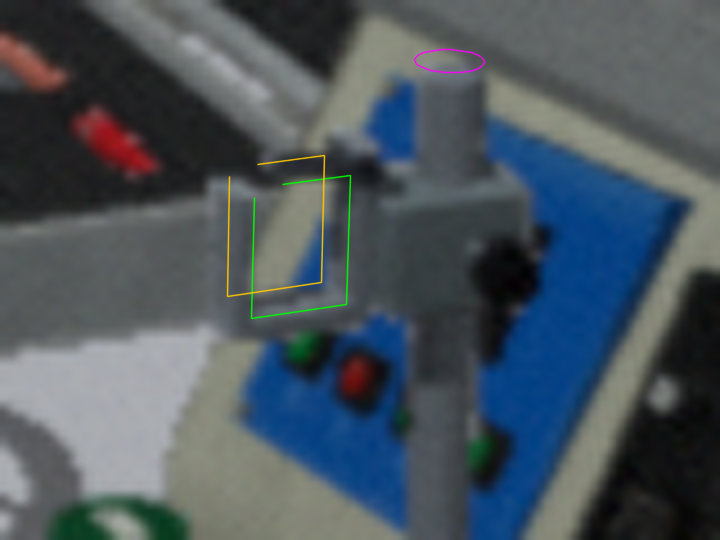

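```bash
python3 - <<'E'
from plan import *; from fit import W
s=np.array([.4515,-.2455,-.1073])
p,M=cur()
t=W(s,(-.06,.053,.328)); print(t); plan(t,90+np.degrees(s[2]),3)
t2=W(s,(0,.053,.320)); print(t2); plan(t2,90+np.degrees(s[2]),3,t,M)
E
```

```text
[ 0.39752106 -0.18637916  0.328     ]
from [ 0.3267 -0.2546  0.3278] ang 83.81 tilt [-0.e+00  3.e-04 -1.e+00]
[[2.52, 2.1, -0.01], [2.52, 2.1, -0.01], [2.52, 2.1, -0.01]]
[np.float64(-0.01), np.float64(-0.01), np.float64(-0.01)]
[ 0.45717599 -0.19280481  0.32      ]
from [ 0.3975 -0.1864  0.328 ] ang 83.81 tilt [-0.e+00  3.e-04 -1.e+00]
[[0.0, 2.0, 0.27], [0.0, 2.0, 0.27], [0.0, 2.0, 0.27]]
[np.float64(-0.01), np.float64(-0.01), np.float64(-0.01)]
```

Call:
arm_command:
  xyz:
    - [1.5,1.1,0]
    - [2.52,2.1,0]
    - [2.52,2.1,0]
    - [1.02,1.0,0]
    - [0,0,0]
    - [0,1.2,0]
    - [0,1.6,0]
    - [0,1.6,0.4]
    - [0,1.2,0.4]
    - [0,0.4,0]
    - [0,0,0]
    - [0,0,0]
  roll: [0,0,0,0,0,0,0,0,0,0,0,0]

```text
clock: 9.07
tool_pos: [0.4568, -0.1936, 0.32]
orientation: [2.339, 2.097, 0.0]
force: [0.2, -0.5, -1.8]
finger_gap: 0.0096
```

```bash
python3 - <<'E'
from plan import *; import json
o=ctrl.observe();print(o['force'],o['moment'], cur(),o['finger_gap'])
snap('side','s4');snap('wrist','w4');snap('top','t4')
k=get_calibration('wrist');k['pose']=np.array(k['pose']).tolist(); json.dump(k,open('w4.json','w'))
from z import z
z('pics/s4.png',255,130,110,110,7,'pics/s4z.png')
z('pics/t4.png',300,150,110,100,6,'pics/t4z.png')
E
```

```text
[ 0.1967004  -0.52081089 -1.81787769] [ 0.08290574  0.00015963 -0.00358988] (array([ 0.45679582, -0.19357205,  0.31998143]), array([[ 1.08716167e-01,  9.94072813e-01,  1.94847987e-04],
       [ 9.94072818e-01, -1.08716131e-01, -1.86962557e-04],
       [-1.64671276e-04,  2.14018941e-04, -9.99999964e-01]])) 0.00955369840189528
```

View pics/s4z.png

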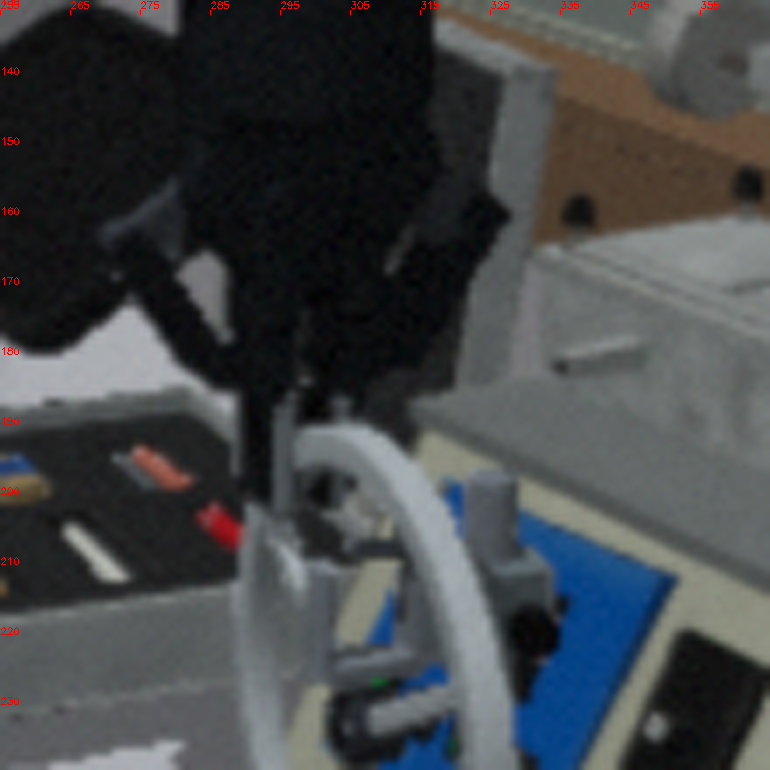

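View pics/w4.png

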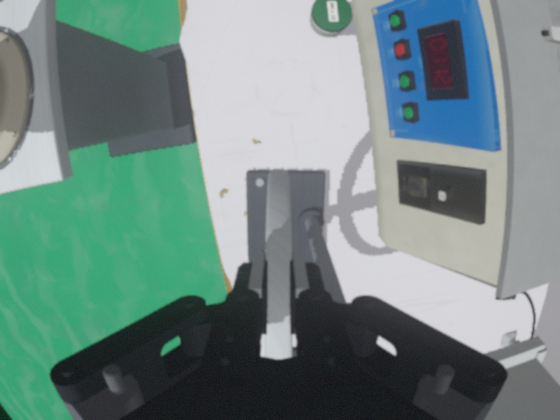

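View pics/t4z.png

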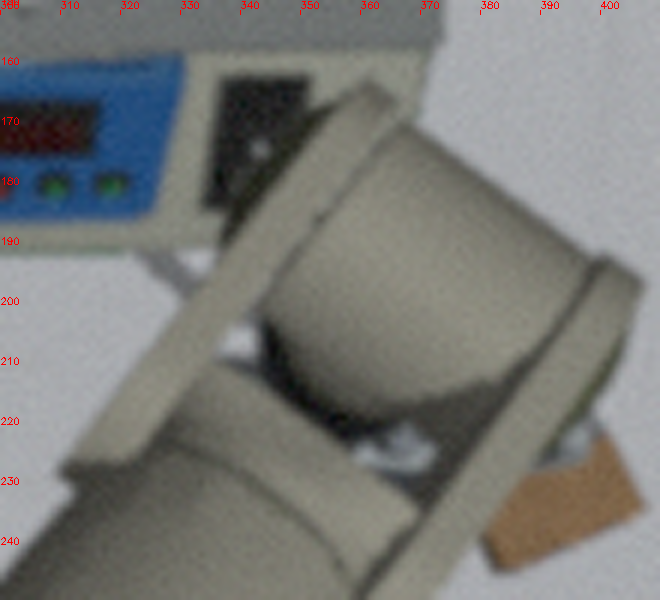

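```bash
python3 - <<'E'
from fit import *
s=np.array([.4515,-.2455,-.1073])
# hub from tcp
t=np.array([.4568,-.1936]); d=Rz(-.1085)@np.array([0,-.052]); h=np.array([t[0]+d[0],t[1]+d[1],-.1085]); print(h, Rz(.1073)@(h[:2]-s[:2]))
draw('pics/s4.png','side',S,wheelsegs(h,.195)+hooksegs(np.r_[s,.0076],.22),'pics/o12.png',(255,175,100,80),8)
s3=st
E
```

```text
[ 0.45116906 -0.24529422 -0.1085    ] [-0.00035107  0.00016915]
```

View pics/o12.png

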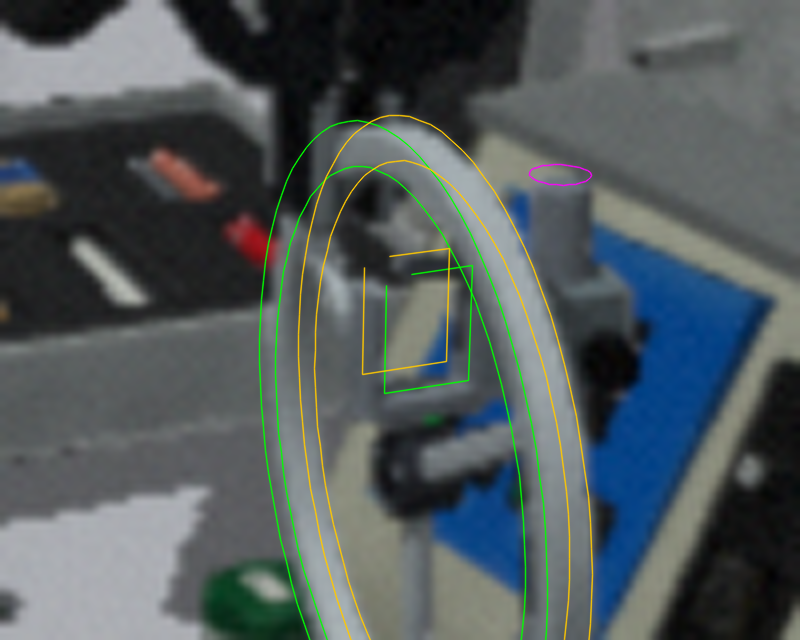

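Call:
arm_command:
  xyz:
    - [0.1,0,0.3]
    - [0.1,-0.02,0.4]
    - [0,0,0.4]
    - [0,0,0.3]
    - [0,0,0.2]
    - [0,0,0.1]
    - [0,0,0]
  roll: [0,0,0,0,0,0,0]

```text
clock: 10.1
tool_pos: [0.457, -0.1915, 0.3028]
orientation: [2.339, 2.097, 0.0]
force: [-0.5, -0.0, -2.5]
finger_gap: 0.0093
```

Call:
arm_command:
  xyz:
    - [0,0,0.15]
    - [0,0,0.15]
    - [0,0,0.15]
    - [0,0,0.15]
    - [0,0,0]
  roll: [0,0,0,0,0]

```text
clock: 10.72
tool_pos: [0.457, -0.1916, 0.2972]
orientation: [2.338, 2.097, -0.0]
force: [-1.8, 0.7, 3.1]
finger_gap: 0.0096
```

Call:
arm_command:
  xyz:
    - [0,0,0.1]
    - [0,0,0.1]
    - [0,0,0]
  roll: [0,0,0]

```text
clock: 11.1
tool_pos: [0.457, -0.1916, 0.2948]
orientation: [2.339, 2.097, -0.0]
force: [-2.3, -0.8, 4.3]
finger_gap: 0.0093
```

```bash
python3 - <<'E'
from plan import *
o=ctrl.observe();print(o['force'],o['moment'], cur()[0])
snap('side','s5')
from z import z
z('pics/s5.png',280,170,70,70,9,'pics/s5z.png')
E
```

```text
[-2.34765676 -0.77074951  4.27546519] [-0.14671168  0.33087454 -0.14064793] [ 0.45702425 -0.19160816  0.29481256]
```

View pics/s5z.png

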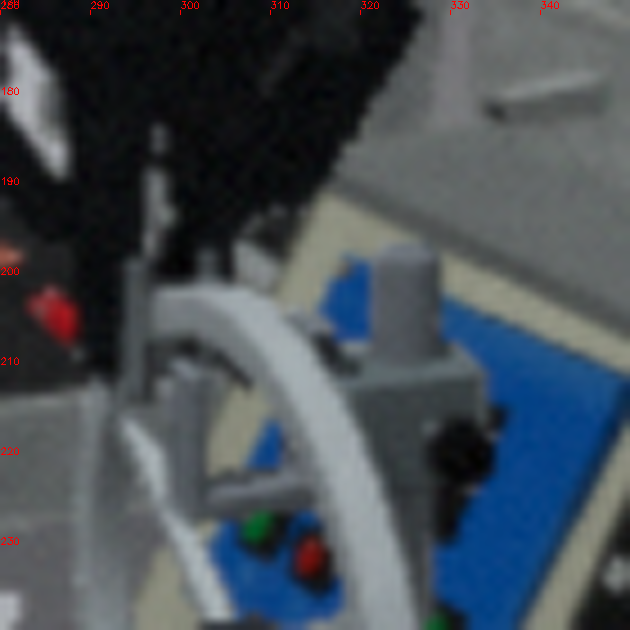

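Call:
arm_command:
  xyz:
    - [0,0,0.1]
    - [0,0,0.1]
    - [0,0,0.1]
    - [0,0,0.1]
    - [0,0,0]
  roll: [0,0,0,0,0]

```text
clock: 11.78
tool_pos: [0.4569, -0.1915, 0.2905]
orientation: [-2.338, -2.097, 0.0]
force: [-1.8, 0.7, 2.9]
finger_gap: 0.0098
```

Call:
arm_command:
  xyz:
    - [0,0,0.1]
    - [0,0,0.1]
    - [0,0,0.1]
    - [0,0,0.1]
    - [0,0,0.1]
    - [0,0,0]
  roll: [0,0,0,0,0,0]

```text
clock: 12.52
tool_pos: [0.4569, -0.1915, 0.2855]
orientation: [-2.338, -2.097, 0.0]
force: [-2.8, 0.1, 0.6]
finger_gap: 0.0096
```

Call:
arm_command:
  xyz:
    - [0,0,0.1]
    - [0,0,0.15]
    - [0,0,0.15]
    - [0,0,0.15]
    - [0,0,0.15]
    - [0,0,0.1]
    - [0,0,0]
  roll: [0,0,0,0,0,0,0]

```text
clock: 13.4
tool_pos: [0.457, -0.1915, 0.2776]
orientation: [-2.339, -2.097, 0.0]
force: [-3.0, 0.2, -0.3]
finger_gap: 0.0095
```

Call:
arm_command:
  xyz:
    - [0,0,0.1]
    - [0,0,0.1]
    - [0,0,0.1]
    - [0,0,0.1]
    - [0,0,0.1]
    - [0,0,0]
  roll: [0,0,0,0,0,0]

```text
clock: 14.15
tool_pos: [0.457, -0.1915, 0.2727]
orientation: [-2.339, -2.097, 0.0]
force: [-3.5, 0.7, -0.3]
finger_gap: 0.0095
```

```bash
python3 - <<'E'
from plan import *
o=ctrl.observe();print(o['force'],o['moment'], cur()[0])
snap('side','s6')
from z import z
z('pics/s6.png',280,170,70,70,9,'pics/s6z.png')
E
```

```text
[-3.48223048  0.70966447 -0.26387102] [ 0.08262693  0.35977424 -0.20793686] [ 0.45697995 -0.19151268  0.27268367]
```

View pics/s6z.png

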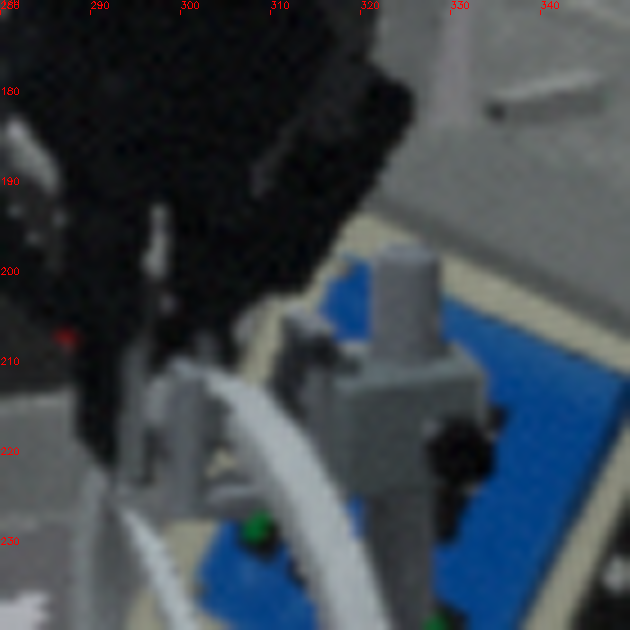

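Call:
arm_command:
  xyz:
    - [0,0,0.1]
    - [0,0,0.1]
    - [0,0,0.1]
    - [0,0,0]
  roll: [0,0,0,0]

```text
clock: 14.7
tool_pos: [0.4572, -0.1915, 0.2697]
orientation: [2.339, 2.097, 0.0]
force: [0.3, -0.2, -1.6]
finger_gap: 0.0092
```

Call:
arm_command:
  xyz:
    - [0,0,0.07]
    - [0,0,0.07]
    - [0,0,0]
  roll: [0,0,0]

```text
clock: 15.08
tool_pos: [0.457, -0.1915, 0.2683]
orientation: [2.339, 2.097, 0.0]
force: [-0.8, -0.0, -0.7]
finger_gap: 0.0094
```

```bash
python3 - <<'E'
from plan import *
o=ctrl.observe();print(o['force'],o['moment'], cur()[0])
snap('side','s7')
from z import z
z('pics/s7.png',280,170,70,70,9,'pics/s7z.png')
E
```

```text
[-0.77847296 -0.01607465 -0.65084629] [0.12034527 0.00429614 0.05676426] [ 0.45704526 -0.19153867  0.26834831]
```

View pics/s7z.png

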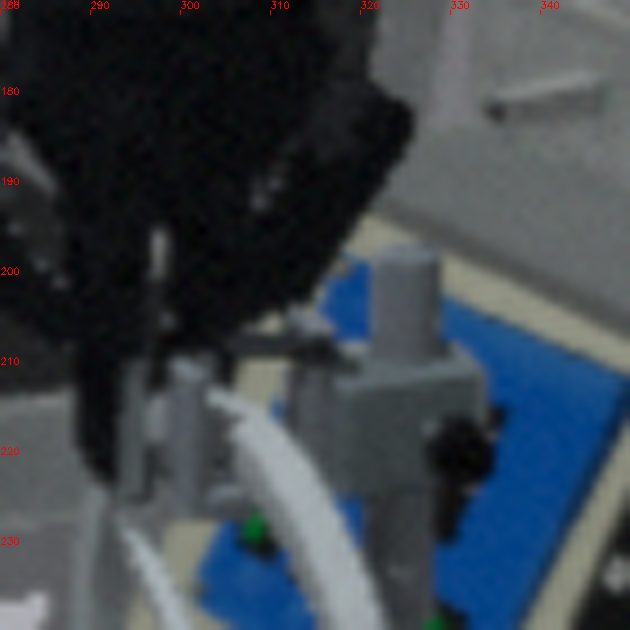

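Call:
arm_command:
  xyz:
    - [0,0,0.05]
    - [0,0,0.05]
    - [0,0,0]
  roll: [0,0,0]

```text
clock: 15.5
tool_pos: [0.457, -0.1916, 0.2673]
orientation: [-2.339, -2.097, 0.0]
force: [-0.2, 0.1, -1.9]
finger_gap: 0.0095
```

Call:
arm_command:
  xyz:
    - [0,0,0.05]
    - [0,0,0.05]
    - [0,0,0]
  roll: [0,0,0]

```text
clock: 15.88
tool_pos: [0.457, -0.1915, 0.2664]
orientation: [-2.339, -2.097, 0.0]
force: [-0.7, 0.1, -0.7]
finger_gap: 0.0093
```

Call:
arm_command:
  xyz:
    - [0,0,0.05]
    - [0,0,0.05]
    - [0,0,0]
  roll: [0,0,0]

```text
clock: 16.25
tool_pos: [0.457, -0.1915, 0.2654]
orientation: [-2.339, -2.097, 0.0]
force: [0.2, 0.6, -1.4]
finger_gap: 0.01
```

Call:
arm_command:
  xyz:
    - [0,0,0.05]
    - [0,0,0.05]
    - [0,0,0]
  roll: [0,0,0]

```text
clock: 16.62
tool_pos: [0.4571, -0.1916, 0.2646]
orientation: [2.339, 2.097, -0.0]
force: [-1.5, 0.1, 1.6]
finger_gap: 0.0093
```

```bash
python3 - <<'E'
from plan import *
o=ctrl.observe();print(o['force'],o['moment'], cur()[0])
snap('side','s8');snap('wrist','w8')
from z import z
z('pics/s8.png',270,170,80,120,6,'pics/s8z.png')
E
```

```text
[-1.47372195  0.05972742  1.64074849] [-0.08016555  0.12746388 -0.08243473] [ 0.45705572 -0.19159677  0.26464966]
```

View pics/s8z.png

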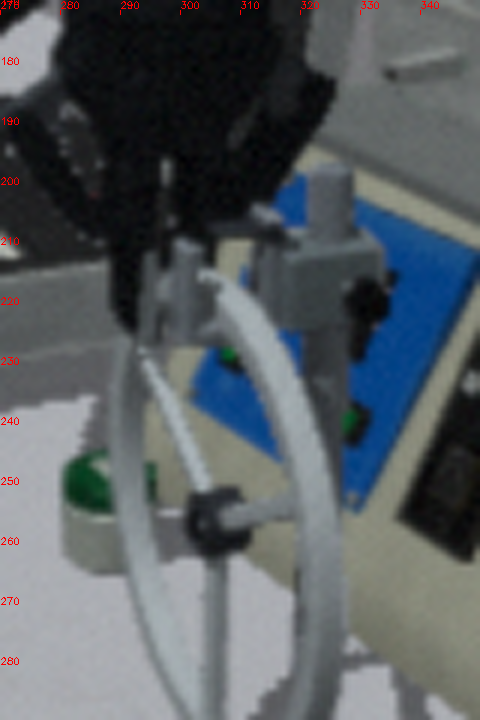

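View pics/w8.png

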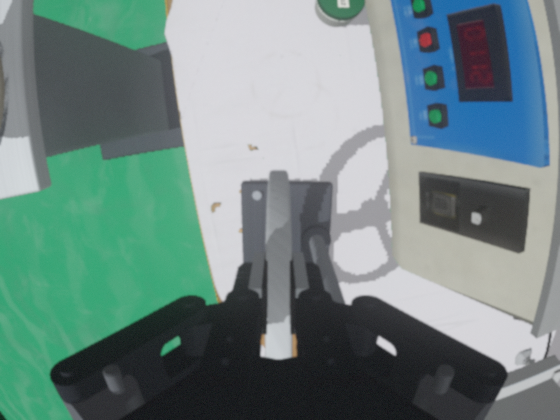

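Call:
arm_command:
  xyz:
    - [0,0,0.03]
    - [0,0,0.03]
    - [0,0,0]
    - [0,0,0]
  roll: [0,0,0,0]

```text
clock: 17.23
tool_pos: [0.4571, -0.1917, 0.2643]
orientation: [2.338, 2.097, -0.0]
force: [-2.2, 0.0, 5.4]
finger_gap: 0.0097
```

Call:
arm_command:
  xyz:
    - [0,0,-0.2]
    - [0,0,-0.3]
    - [0,0,-0.4]
    - [0,0,-0.4]
    - [0,0,-0.3]
    - [0,0,0]
  roll: [0,0,0,0,0,0]

```text
clock: 17.98
tool_pos: [0.4571, -0.1916, 0.28]
orientation: [2.339, 2.097, 0.0]
force: [0.7, 0.2, -1.2]
finger_gap: 0.0094
```

Call:
arm_command:
  xyz:
    - [0,0,-0.1]
    - [0,0,-0.1]
    - [0,0,-0.05]
    - [0,0,0]
  roll: [0,0,0,0]

```text
clock: 18.48
tool_pos: [0.457, -0.1916, 0.2823]
orientation: [2.339, 2.097, 0.0]
force: [0.4, 0.1, -0.9]
finger_gap: 0.0098
```

Call:
arm_command:
  xyz:
    - [0,0,-0.05]
    - [0,0,-0.05]
    - [0,0,0]
  roll: [0,0,0]

```text
clock: 18.85
tool_pos: [0.457, -0.1915, 0.2833]
orientation: [2.339, 2.097, -0.0]
force: [-0.9, 0.1, -1.1]
finger_gap: 0.0095
```

Call:
arm_command:
  xyz:
    - [0,0,-0.05]
    - [0,0,-0.05]
    - [0,0,0]
  roll: [0,0,0]

```text
clock: 19.23
tool_pos: [0.457, -0.1916, 0.2843]
orientation: [2.339, 2.097, 0.0]
force: [0.2, 0.7, -1.6]
finger_gap: 0.0097
```

```bash
python3 - <<'E'
from plan import *
o=ctrl.observe();print(o['force'],o['moment'], cur()[0])
snap('side','s9')
from z import z
z('pics/s9.png',280,170,70,70,9,'pics/s9z.png')
E
```

```text
[ 0.15468447  0.73170042 -1.63358112] [ 0.12460222 -0.00647597  0.00619318] [ 0.45702925 -0.19156232  0.28434036]
```

View pics/s9z.png

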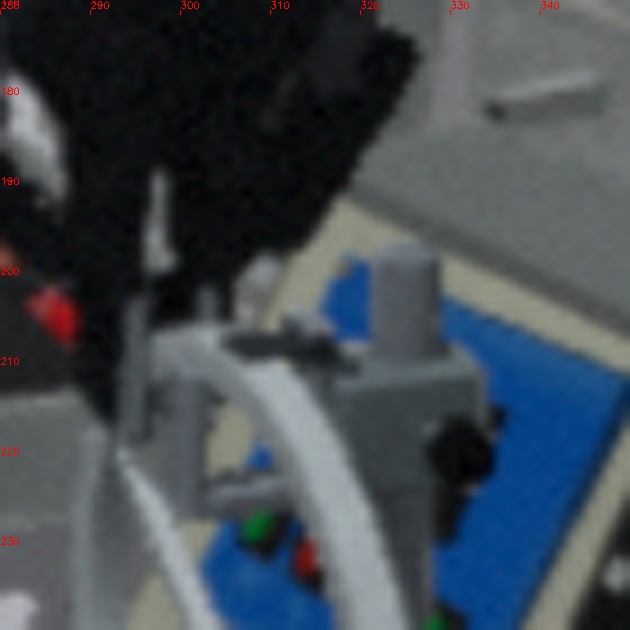

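Call:
arm_command:
  xyz:
    - [0,0,-0.05]
    - [0,0,-0.05]
    - [0,0,0]
  roll: [0,0,0]

```text
clock: 19.65
tool_pos: [0.457, -0.1914, 0.285]
orientation: [-2.338, -2.097, -0.0]
force: [1.1, 0.4, -5.9]
finger_gap: 0.0097
```

Call:
arm_command:
  xyz:
    - [0,0,-0.04]
    - [0,0,-0.02]
    - [0,0,0]
    - [0,0,0]
  roll: [0,0,0,0]

```text
clock: 20.15
tool_pos: [0.4569, -0.1913, 0.2855]
orientation: [-2.338, -2.097, -0.0]
force: [1.6, 1.1, -10.2]
finger_gap: 0.0097
```

```bash
python3 - <<'E'
from plan import *
o=ctrl.observe();print(o['force'],o['moment'], cur()[0])
snap('side','s10');print(ctrl.observe()['force'])
from z import z
z('pics/s10.png',280,170,70,70,9,'pics/s10z.png')
E
```

```text
[  1.60477622   1.07381115 -10.23256509] [ 0.7895758  -0.22844629  0.07322115] [ 0.45691029 -0.19131488  0.28551078]
[  1.51085057   2.20225679 -10.12379938]
```

View pics/s10z.png

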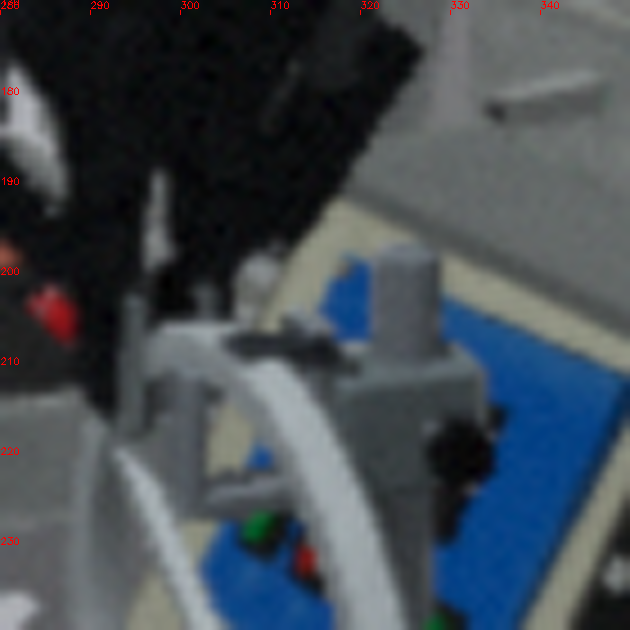

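Call:
arm_command:
  xyz:
    - [0,0,0.1]
    - [0,0,0.3]
    - [0,0,0.4]
    - [0,0,0.4]
    - [0,0,0.4]
    - [0,0,0.25]
    - [0,0,0.05]
    - [0,0,0]
  roll: [0,0,0,0,0,0,0,0]

```text
clock: 21.2
tool_pos: [0.4571, -0.1916, 0.267]
orientation: [2.339, 2.097, 0.0]
force: [-0.7, 0.5, -1.9]
finger_gap: 0.0097
```

Call:
arm_command:
  xyz:
    - [0,0,0.1]
    - [0,0,0.05]
    - [0,0,0.05]
    - [0,0,0]
  roll: [0,0,0,0]

```text
clock: 21.7
tool_pos: [0.457, -0.1916, 0.2649]
orientation: [2.339, 2.097, -0.0]
force: [0.3, -0.2, -0.5]
finger_gap: 0.0098
```

Call:
arm_command:
  xyz:
    - [0,0,0.03]
    - [0,0,0]
    - [0,0,0]
  roll: [0,0,0]

```text
clock: 22.08
tool_pos: [0.457, -0.1916, 0.2647]
orientation: [2.339, 2.097, -0.0]
force: [-1.8, 0.1, 1.0]
finger_gap: 0.0097
```

Call:
arm_command:
  xyz:
    - [0,0,0]
    - [0,0,0]
    - [0,0,0]
  roll: [0,0,0]
  claw: 1.0
  grip_force: 20

```text
clock: 22.45
tool_pos: [0.457, -0.1916, 0.2646]
orientation: [2.339, 2.097, -0.0]
force: [-0.4, 0.0, 0.2]
finger_gap: 0.0102
```

Call:
arm_command:
  xyz:
    - [0,0,0]
    - [0,0,0]
    - [0,0,0]
  roll: [0,0,0]
  claw: 1.4

```text
clock: 22.82
tool_pos: [0.457, -0.1915, 0.2646]
orientation: [-2.339, -2.097, 0.0]
force: [0.0, 0.8, -0.2]
finger_gap: 0.0141
```

Call:
arm_command:
  xyz:
    - [0,0,0]
    - [0,0,0]
    - [0,0,0]
    - [0,0,0]
  roll: [0,0,0,0]
  claw: 3.2

```text
clock: 23.32
tool_pos: [0.457, -0.1915, 0.2646]
orientation: [-2.339, -2.097, -0.0]
force: [1.4, 0.2, -1.2]
finger_gap: 0.0321
```

```bash
python3 - <<'E'
from plan import *
o=ctrl.observe();print(o['force'],o['moment'], cur()[0],o['finger_gap'])
snap('side','s11');snap('wrist','w11')
from z import z
z('pics/s11.png',270,170,80,120,6,'pics/s11z.png')
E
```

```text
[ 1.42961168  0.2000815  -1.24281173] [-0.04668911 -0.04616853  0.02982059] [ 0.45702347 -0.19152946  0.26457622] 0.03214388962239743
```

View pics/s11z.png

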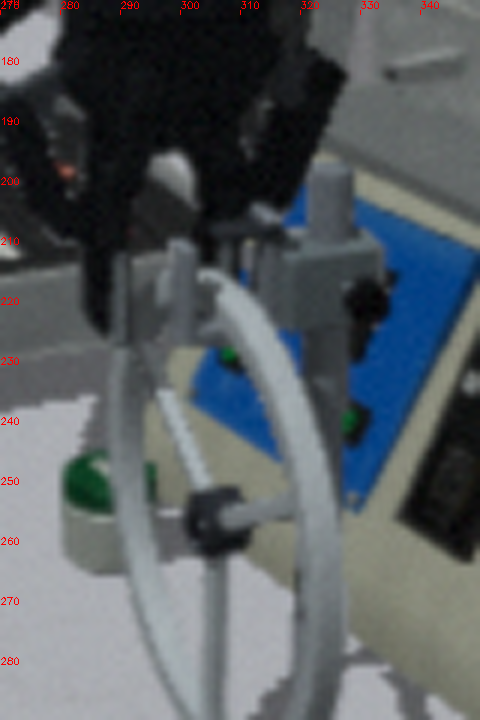

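View pics/w11.png

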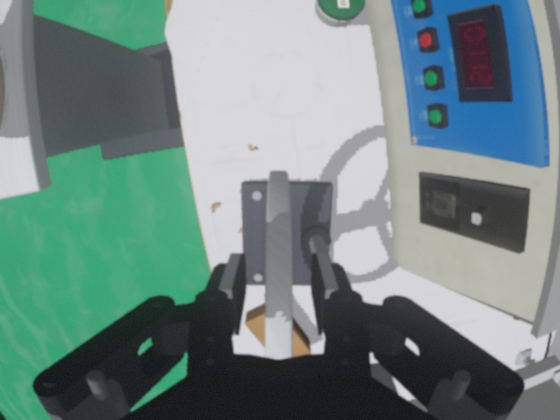

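Call:
arm_command:
  xyz:
    - [0,0,-0.3]
    - [0,0,-0.8]
    - [0,0,-1.5]
    - [0,0,-2.0]
    - [0,0,-2.0]
    - [0,0,-2.0]
    - [0,0,-2.0]
    - [0,0,-1.0]
    - [0,0,0]
  roll: [0,0,0,0,0,0,0,0,0]

```text
clock: 24.55
tool_pos: [0.457, -0.1915, 0.3812]
orientation: [2.338, 2.097, 0.0]
force: [0.0, -0.1, -0.6]
finger_gap: 0.0321
```

Call:
arm_command:
  xyz:
    - [2,0,-1]
    - [4,0,-1]
    - [4,0,0]
    - [2,0,0]
    - [0,0,0]
    - [0,0,0]
    - [0,0,0]
    - [0,0,0]
    - [0,0,0]
    - [0,0,0]
  roll: [0,0,0,0,0,0,0,0,0,0]

```text
clock: 25.8
tool_pos: [0.47, -0.0724, 0.4006]
orientation: [-2.339, -2.097, 0.0]
force: [-0.7, -0.2, -0.6]
finger_gap: 0.0318
```

```bash
python3 - <<'E'
from plan import *
o=ctrl.observe();print(o['force'],cur()[0],o['clock'])
a=snap('side','s12').astype(int);print([ (b['conf'],b['location']) for b in boxes_of('side','wheel')][:2])
for i in range(8): read_camera('top')
b=snap('side','s13').astype(int); d=np.abs(a-b).sum(2); print('diff',d[190:330,280:350].max(),d.mean())
snap('wrist','w13')
from z import z
z('pics/s13.png',270,170,80,120,6,'pics/s13z.png')
E
```

```text
[-0.71179127 -0.22490297 -0.64532341] [ 0.47002866 -0.07236406  0.40058897] 25.8
[(0.85, [301.7, 259.6]), (0.74, [232.2, 244.5])]
diff 124 6.019927721088435
```

View pics/s13z.png

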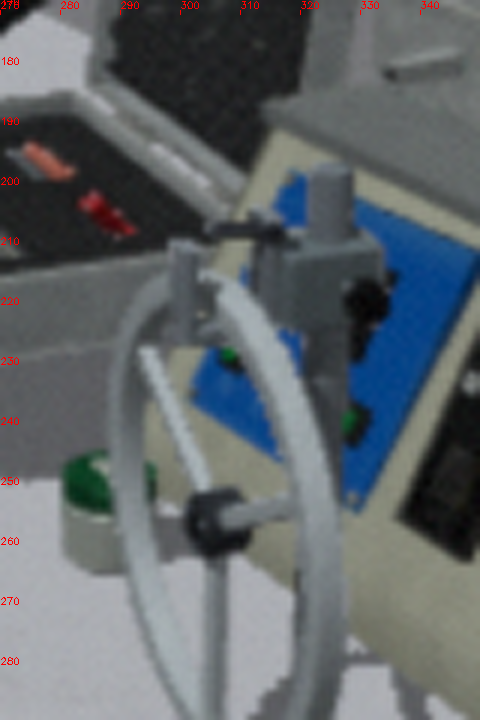

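View pics/s13.png

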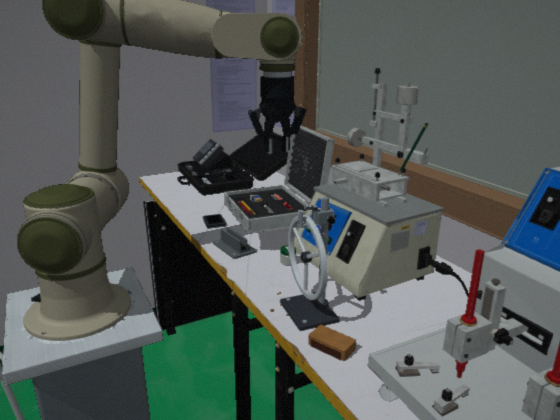

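```bash
python3 - <<'E'
from plan import *
a=cv2.imread('pics/s12.png',0);b=cv2.imread('pics/s13.png',0)
for n in range(1):
    c=read_camera('side'); c=cv2.cvtColor(c,cv2.COLOR_RGB2GRAY); cv2.imwrite('pics/s14.png',c)
for x,y in ((a,b),(b,c),(a,c)):
    s=np.s_[195:310,285:335]
    print(cv2.phaseCorrelate(np.float32(x[s]),np.float32(y[s])), np.abs(cv2.GaussianBlur(x,(5,5),0)[s].astype(int)-cv2.GaussianBlur(y,(5,5),0)[s]).max(), np.abs(cv2.GaussianBlur(x,(5,5),0)[330:400,30:90].astype(int)-cv2.GaussianBlur(y,(5,5),0)[330:400,30:90]).max())
print(ctrl.observe()['clock'])
E
```

```text
((0.013345195773315055, -0.014091889377482403), 0.9851775075594584) 10 3
((-0.016316306216406673, -0.008689339168732602), 0.9944170862833659) 10 3
((0.009706273680617272, -0.030000351428782324), 0.9972936629454295) 4 3
26.45
```

Call:
arm_command:
  xyz:
    - [0,0,0]
    - [0,0,0]
    - [0,0,0]
    - [0,0,0]
    - [0,0,0]
    - [0,0,0]
    - [0,0,0]
    - [0,0,0]
    - [0,0,0]
    - [0,0,0]
    - [0,0,0]
    - [0,0,0]
    - [0,0,0]
    - [0,0,0]
    - [0,0,0]
    - [0,0,0]
    - [0,0,0]
    - [0,0,0]
    - [0,0,0]
    - [0,0,0]
  roll: [0,0,0,0,0,0,0,0,0,0,0,0,0,0,0,0,0,0,0,0]

```text
clock: 28.95
tool_pos: [0.4701, -0.0723, 0.4006]
orientation: [-2.339, -2.097, -0.0]
force: [-0.1, 0.7, -0.4]
finger_gap: 0.032
```

Call:
arm_command:
  xyz:
    - [0,0,0]
    - [0,0,0]
    - [0,0,0]
    - [0,0,0]
    - [0,0,0]
    - [0,0,0]
    - [0,0,0]
    - [0,0,0]
    - [0,0,0]
    - [0,0,0]
    - [0,0,0]
    - [0,0,0]
    - [0,0,0]
    - [0,0,0]
    - [0,0,0]
    - [0,0,0]
    - [0,0,0]
    - [0,0,0]
    - [0,0,0]
    - [0,0,0]
  roll: [0,0,0,0,0,0,0,0,0,0,0,0,0,0,0,0,0,0,0,0]

```text
clock: 31.45
tool_pos: [0.4701, -0.0722, 0.4006]
orientation: [-2.339, -2.097, -0.0]
force: [0.4, 0.0, 0.2]
finger_gap: 0.032
```

```bash
python3 - <<'E'
from plan import *
L=[]
for n in range(10):
    c=read_camera('side'); L.append(cv2.GaussianBlur(cv2.cvtColor(c,cv2.COLOR_RGB2GRAY),(5,5),0).astype(int))
s=np.s_[195:310,285:335]
print([np.abs(L[0][s]-x[s]).max() for x in L[1:]],[np.abs(L[0]-x)[330:400,30:90].max() for x in L[1:]])
i=np.argmax([np.abs(L[0][s]-x[s]).max() for x in L[1:]])+1
d=np.abs(L[0][s]-L[i][s]); print(np.unravel_index(d.argmax(),d.shape))
print(ctrl.observe()['clock'])
cv2.imwrite('pics/s15.png',cv2.resize(c[170:290,270:350,::-1],None,fx=6,fy=6,interpolation=cv2.INTER_CUBIC))
E
```

```text
[np.int64(3), np.int64(6), np.int64(2), np.int64(3), np.int64(7), np.int64(2), np.int64(3), np.int64(6), np.int64(3)] [np.int64(2), np.int64(3), np.int64(3), np.int64(3), np.int64(3), np.int64(3), np.int64(4), np.int64(3), np.int64(3)]
(np.int64(55), np.int64(3))
31.95
```

View pics/s15.png

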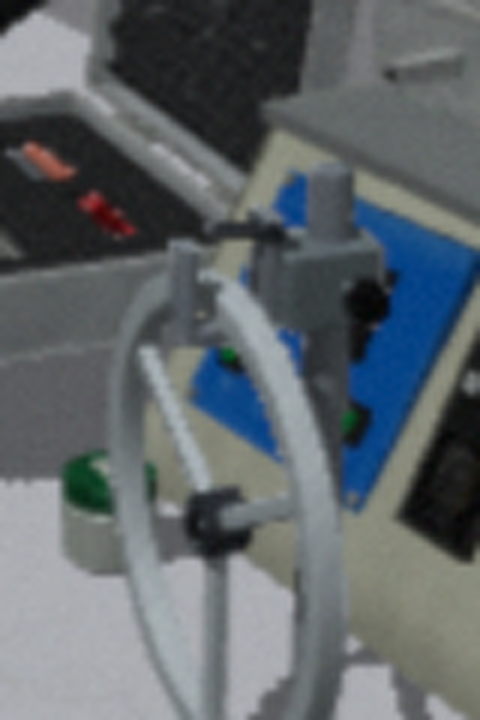

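Call:
arm_command:
  xyz:
    - [0,0,0]
    - [0,0,0]
    - [0,0,0]
    - [0,0,0]
    - [0,0,0]
    - [0,0,0]
    - [0,0,0]
    - [0,0,0]
    - [0,0,0]
    - [0,0,0]
    - [0,0,0]
    - [0,0,0]
    - [0,0,0]
    - [0,0,0]
    - [0,0,0]
    - [0,0,0]
    - [0,0,0]
    - [0,0,0]
    - [0,0,0]
    - [0,0,0]
  roll: [0,0,0,0,0,0,0,0,0,0,0,0,0,0,0,0,0,0,0,0]

```text
clock: 34.45
tool_pos: [0.4701, -0.0723, 0.4006]
orientation: [2.339, 2.097, 0.0]
force: [0.7, 0.1, -0.5]
finger_gap: 0.032
```

Call:
arm_command:
  xyz:
    - [0,0,0]
    - [0,0,0]
    - [0,0,0]
    - [0,0,0]
    - [0,0,0]
    - [0,0,0]
    - [0,0,0]
    - [0,0,0]
    - [0,0,0]
    - [0,0,0]
    - [0,0,0]
    - [0,0,0]
    - [0,0,0]
    - [0,0,0]
    - [0,0,0]
    - [0,0,0]
    - [0,0,0]
    - [0,0,0]
    - [0,0,0]
    - [0,0,0]
  roll: [0,0,0,0,0,0,0,0,0,0,0,0,0,0,0,0,0,0,0,0]

```text
clock: 36.95
tool_pos: [0.4701, -0.0723, 0.4006]
orientation: [2.339, 2.097, 0.0]
force: [0.4, -0.0, -0.4]
finger_gap: 0.032
```

Call:
arm_command:
  xyz:
    - [0,0,0]
    - [0,0,0]
    - [0,0,0]
    - [0,0,0]
    - [0,0,0]
    - [0,0,0]
    - [0,0,0]
    - [0,0,0]
    - [0,0,0]
    - [0,0,0]
    - [0,0,0]
    - [0,0,0]
    - [0,0,0]
    - [0,0,0]
    - [0,0,0]
    - [0,0,0]
    - [0,0,0]
    - [0,0,0]
    - [0,0,0]
    - [0,0,0]
  roll: [0,0,0,0,0,0,0,0,0,0,0,0,0,0,0,0,0,0,0,0]

```text
clock: 39.45
tool_pos: [0.47, -0.0723, 0.4006]
orientation: [2.339, 2.097, -0.0]
force: [0.2, -0.1, -0.8]
finger_gap: 0.0318
```

```bash
python3 - <<'E'
from plan import *
L=[]
for n in range(10):
    c=read_camera('side'); L.append(cv2.GaussianBlur(cv2.cvtColor(c,cv2.COLOR_RGB2GRAY),(5,5),0).astype(int))
s=np.s_[195:310,285:335]
print([np.abs(L[0][s]-x[s]).max() for x in L[1:]],[np.abs(L[0]-x)[330:400,30:90].max() for x in L[1:]])
i=np.argmax([np.abs(L[0][s]-x[s]).max() for x in L[1:]])+1
d=np.abs(L[0][s]-L[i][s]); print(np.unravel_index(d.argmax(),d.shape))
print(ctrl.observe()['clock'])
E
```

```text
[np.int64(3), np.int64(3), np.int64(3), np.int64(2), np.int64(3), np.int64(3), np.int64(3), np.int64(3), np.int64(3)] [np.int64(2), np.int64(3), np.int64(3), np.int64(2), np.int64(3), np.int64(3), np.int64(2), np.int64(3), np.int64(2)]
(np.int64(3), np.int64(2))
39.95
```

The wheel is now still down to the noise level of the camera. I'm handing the job in.

```bash
python3 -c "
from bench import ctrl; print(ctrl.finish_job())"
```

```text
the job is handed in; nothing more can be done
None
```

The wheel is hanging still on the J-hook with the keeper shut over the rim, and I handed the job in at about 40 s.

- **Pick and approach:** I gripped the rim about 52 mm to one side of its top instead of the suggested 38 mm. At 38 mm the gripper's body would have come down onto the post. I lifted the wheel straight out and brought it over the hook tip from the far side.
- **Seating:** The keeper swung down at about 6 N and then sprang shut. I felt the saddle at about 220 mm, roughly 5 mm above nominal. The hardest push was about 7 N.
- **Tug check:** Still holding the rim, I pulled up with about 8.5 N. The wheel stopped against the keeper after about 20 mm of travel (18 mm stated), and the side picture showed the keeper still level. I then lowered the wheel back onto the saddle before letting go.
- **Last checks:** The side picture shows the keeper level above the rim and the gripper well clear. Pot, block and tile look undisturbed in the side picture, though I did not measure their positions. A faint rocking, less than a pixel, showed after release. I waited, and the last ten frames showed only camera noise.
- **Disagreements:** The cameras differed by 3–5 mm on where the cradle and stand were. I went mostly by the wrist camera, and the fit in the hook confirmed it.

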